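# Close down the exhibit desk

### The job

Close down the exhibit desk for the night: drop every evidence tube from the blue mat end-down into a cell of its own in the grey exhibit box, then set the yellow lid on the box so that it is fully down and level. When that is done, and not before, switch off all five red rockers of the power strip with one drag of a fingertip along the row, not lifting away until the whole row is off; leave the other exhibits (bottle, pill jar, phone, carton) where they are.

Things in the scene. Friction and masses are not known exactly. Their poses are not given: they have to be found in the camera images.
- tube1: sealed evidence tube, may be absent: clear hexagonal tube with a white paper label and a flush orange cap 16 mm long on each end, 130 mm long, 30 mm across flats, 34.6 mm across corners (the width between the fingers as it lies), about 60 g, rigid. Origin at its centre; x runs along its length. It starts lying on the blue mat, axis 15 mm above the desk
- tube2: sealed evidence tube, exactly like tube1; may be absent
- tube3: sealed evidence tube, exactly like tube1; may be absent
- tube4: sealed evidence tube, exactly like tube1; may be absent
- tube5: sealed evidence tube, exactly like tube1; may be absent
- tube6: sealed evidence tube, exactly like tube1; may be absent
- box: grey exhibit box, fixed, open on top: outside 152 (x) by 103 (y) by 150 mm high, walls 4, floor 5 mm. White dividers, 3 mm thick, tops 115 mm above the desk, make six square cells 46 mm wide, one tube each, centred at x = -49, 0, 49 and y = -24.5, 24.5 mm. Origin: centre of its underside; z up
- box_rim (a point): centre of the box's mouth, level with its rim, 150 mm above the desk; axes as the box. A tube standing in a cell is wholly below the rim (top at 135 mm), so it is let go partly inserted, with the fingers still above the rim, and drops the rest of the way
- lid: loose yellow lid, about 160 g: plug 138 x 89 x 10 mm (3 mm play each side in the rim), on it a flange 158 (x) by 109 (y) by 5 mm that rests on the rim, on top a black grip bar 80 (along x) by 16 (y) by 30 mm tall. Origin: centre of the plug's underside, on the desk at the start; z up. Seated: origin 140 mm above the box's origin, x along the box's x, either way round
- strip: white power strip, fixed, 270 (x) by 100 (y) mm, top face 45 mm above the desk. Five red rockers, each 38 (x) by 26 mm, in a row along x at x = -88, -44, 0, 44, 88 mm, y = -18 mm. Beside them at y = 28 mm sockets, three with black adapters 29 mm tall. Origin: centre of its underside; z up
- sw1 (a joint): rocker 1, counted from the strip's -x end; 0 rad = on: its -x half is level, 0.5 mm above the strip's top face, and its +x half slopes up, end 9 mm higher. Pushing that end down level (about 2 N) turns it off, and its -x half then stands up likewise; it stays as it is left; 0.489 rad = off, counted as off above 0.35
- sw2 (a joint): rocker 2 from the strip's -x end, exactly like sw1: 0 rad = on, 0.489 = off
- sw3 (a joint): rocker 3 from the strip's -x end, exactly like sw1: 0 rad = on, 0.489 = off
- sw4 (a joint): rocker 4 from the strip's -x end, exactly like sw1: 0 rad = on, 0.489 = off
- sw5 (a joint): rocker 5 from the strip's -x end, exactly like sw1: 0 rad = on, 0.489 = off
- row_start (a point): on the strip's top face and the rockers' line, just before the first (-x) rocker: a flat place to put a fingertip down. Axes as the strip. A fingertip drawn from here to row_end, 0.5 to 2.5 mm above the top face, presses each raised end down and turns the row off; drawn the other way it runs into the raised ends
- row_end (a point): on the strip's top face and the rockers' line, just past the last (+x) rocker, 244 mm from row_start
- flask: bystander: green glass bottle with a red cap, 64 mm in diameter, 165 mm tall, standing; origin under its centre
- pills: bystander: white pill jar, 48 mm in diameter, 75 mm tall, standing; origin under its centre
- phone: bystander: black mobile phone lying flat, 115 x 50 x 14 mm; origin under its centre
- carton: bystander: white and red tablet carton, 100 x 55 x 26 mm, lying; origin under its centre

How it is judged:
On the way, in this order (a step that is already met when the one before it is completed fails the run):
1. every tube stands end-down in the exhibit box (x of tube1 in the frame of box between -0.075 and 0.075 m and y of tube1 in the frame of box between -0.05 and 0.05 m and z of tube1 in the frame of box between 0.06 and 0.08 m and angle between the x axis of each of tube1, tube2, tube3, tube4, tube5, tube6 and the z axis of box, either way round below 0.2 rad and x of tube2 in the frame of box between -0.075 and 0.075 m and y of tube2 in the frame of box between -0.05 and 0.05 m and z of tube2 in the frame of box between 0.06 and 0.08 m and x of tube3 in the frame of box between -0.075 and 0.075 m and y of tube3 in the frame of box between -0.05 and 0.05 m and z of tube3 in the frame of box between 0.06 and 0.08 m and x of tube4 in the frame of box between -0.075 and 0.075 m and y of tube4 in the frame of box between -0.05 and 0.05 m and z of tube4 in the frame of box between 0.06 and 0.08 m and x of tube5 in the frame of box between -0.075 and 0.075 m and y of tube5 in the frame of box between -0.05 and 0.05 m and z of tube5 in the frame of box between 0.06 and 0.08 m and x of tube6 in the frame of box between -0.075 and 0.075 m and y of tube6 in the frame of box between -0.05 and 0.05 m and z of tube6 in the frame of box between 0.06 and 0.08 m), for 0.2 s.
2. the lid is seated level on the box and let go (horizontal distance between lid and box below 0.007 m and z of lid in the frame of box between 0.136 and 0.1435 m and angle between lid's own z axis and vertical below 0.03 rad and angle between the x axis of lid and the x axis of box, either way round below 0.1 rad and contact force between the fingers and lid below 0.3 N), for 0.2 s.
3. all five rockers are off (value of joint each of sw1, sw2, sw3, sw4, sw5 above 0.35 rad), for 0.2 s.
At the end, for the whole second after the job is handed in: Each tube stands end-down in the box (within 0.2 rad of upright, its middle 60 to 80 mm above the box's underside), the lid is seated (within 7 mm of centred, level within 0.03 rad, flange on the rim), all five rockers read above 0.35 rad, and all is released and at rest (all of step 1 and all of step 2 and all of step 3 and linear speed of lid below 0.02 m/s and linear speed of each of tube1, tube2, tube3, tube4, tube5, tube6 below 0.03 m/s); the robot touches nothing.
It fails at once if the fingers lift away from the row (TCP more than 65 mm above the strip's top face) while some rockers are off and others still on (value of joint any of sw1, sw2, sw3, sw4, sw5 above 0.35 rad and value of joint any of sw1, sw2, sw3, sw4, sw5 below 0.35 rad and z of the grasp point in the frame of row_start above 0.065 m).
It fails at once if the bottle is moved more than 30 mm or tipped over (distance of flask from where it was at the start of the episode above 0.03 m or angle between flask's own z axis and vertical above 0.4 rad).
It fails at once if the pill jar is moved more than 30 mm or tipped over (distance of pills from where it was at the start of the episode above 0.03 m or angle between pills's own z axis and vertical above 0.4 rad).
It fails at once if the phone is moved more than 30 mm or tipped over (distance of phone from where it was at the start of the episode above 0.03 m or angle between phone's own z axis and vertical above 0.4 rad).
It fails at once if the carton is moved more than 30 mm or tipped over (distance of carton from where it was at the start of the episode above 0.03 m or angle between carton's own z axis and vertical above 0.4 rad).
Of tube1, tube2, tube3, tube4, tube5, tube6 only 4 to 6 are there at a start; the rules pass over those that are not, and their reading is None.
At some moment in a run one of tube1, tube2, tube3, tube4, tube5, tube6, lid may be knocked a few centimetres aside while the robot is not near it.
It also fails if it takes over 210 s, if anything falls off the work surface, if the arm or the gripper's body presses on something with over 40 N, if the wrist force passes 120 N, or if a joint passes its speed limit or range.

### The arm

A 7-joint arm with a two-finger parallel gripper is mounted at the origin on the work surface. World frame = base frame: x ahead of the robot, y to its left, z up, the work surface at z = 0. Lengths are in m, angles in rad, forces in N, time in s.
With the tool pointing down it reaches from about 0.4 to 0.85 m from the base axis. Payload 10.4 kg.
Tool frame: the origin (TCP) lies between the finger pads, 19 mm behind the fingertips; this is the grasp point; z points along the fingers, y is the direction in which the jaws open and shut (so a half turn about z gives the same grasp; the last joint's range is limited). The gripper opens to 85 mm and grips with 20 to 120 N. Pads are 22 mm wide; open, the fingers measure 114 mm over their backs; the gripper's body (76 mm by 85 mm) begins 54 mm behind the grasp point. The pads swing forward as they close: fully open they stand 13 mm farther back than shut.
Start: joints at [-1.306, 0.332, -0.065, 1.46, 0.022, 1.35, -0.088], TCP at [0.177, 0.599, 0.25] pointing down, gripper open.
Joint ranges: [-2.6, 2.6], [-0.5, 2.12], [-1.47, 1.34], [0.16, 2.42], [-1.27, 4.41], [0.06, 2.06], [-2.6, 2.6]. Speed limits (rad/s): [2.22, 2.22, 2.79, 2.79, 3.14, 3.14, 3.14].

### API

Orientations are given as a unit quaternion [x, y, z, w].
In Python, from workcell import manip, camera, get_calibration gives the robot as it stands. The module is installed in compiled form; this text tells all that it offers.
- The arm moves only by the shell command python3 -m handwheel 'ROWS' [FORCE]. ROWS is a JSON object of lists of equal length, an entry for each row: "delta_pos": the shift along the world's x, y, z in m, a list of three; "rot": the turn, a rotation vector about the world's x, y, z in degrees, a list of three; "hand": the opening, from 0 (shut) to 1 (fully open). A call has 1 to 12 rows; each row is the pose to reach, as a shift and turn from the pose commanded when the call began; what a row does not reach only later rows make up. A row lasts 1/10 s, in which the tool goes at most 50 mm and 8.59 degrees, less where a joint would pass 70% of its speed; a pose out of reach is approached as far as the arm can. A call with a gripper value outside its range is refused whole. The fingers move at their own pace and stop on an object; FORCE is the grip in N (left out, the last holds). Time passes only in rows, so rows that repeat a pose let the fingers close. It gives the time, the measured TCP pose, the force and the opening at its end, in the units of the state.
- manip.get_obs(): the state, without advancing time (a new reading comes with each control period).
- camera(name): name is "scene" or "top" or "wrist"; returns (picture, depth): 480x640x3 uint8, red, green, blue; 480x640 float32, m along the optical axis (not along the pixel's ray), 0 where there is no reading.
- get_calibration(name): a dict with "camera_matrix" (3x3 intrinsics, pixels), "eye" and "rotation" of the camera in the world. Camera axes: x right, y down, z forward; pixel columns grow to the right and rows downward; lengths in m; the calibration is good to about 2 mm. A picture is of the moment at which its call begins: read the wrist's pose just before it. get_calibration takes no time and is no camera call; for the wrist camera it gives the pose at the moment of the call.
- manip.hand_in(): hands the job in, once; it reports no verdict.
The state is a dict: "clock": time; "joint_pos": joint angles; "joint_velocities": joint speeds; "tau": joint torques, N m; "position": TCP position; "ee_rot": TCP orientation; "ft_force": force on the tool from outside, world axes, zero at the start; "torque": the same for the moment, N m; "grip_width": opening from 0.0 (shut) to 1.0 (fully open).
Only numpy, scipy, OpenCV 4.12 (cv2) and the standard library are available. Lean on these libraries where they do the work, as an engineer would, in place of code of your own. Each camera call takes 0.05 s, during which the arm holds its last target.

## Working session

There is one attempt and no reset: what is moved stays moved. The work goes in short steps, Python scripts to look and compute and a shell command to move; the robot and the scene stay as the last step left them, time stands still between calls to the robot, and variables do not carry over. Pictures are saved under pics/ and viewed, and the job is handed in when it is done.

```bash
mkdir -p pics; ls; python3 - <<'E'
from workcell import manip,camera,get_calibration
import cv2
print(manip.get_obs())
for n in ("scene","top","wrist"):
    c=get_calibration(n);print(n,c)
    p,d=camera(n);cv2.imwrite(f"pics/{n}0.png",p[:,:,::-1])
E
```

```text
pics
{'clock': 0.0, 'joint_pos': array([-1.30561245,  0.33290149, -0.06470174,  1.46096041,  0.02163629,
        1.34990134, -0.08848826]), 'joint_velocities': array([-0.00028281, -0.00084264, -0.00048009,  0.00176219,  0.00188222,
        0.00068391, -0.00010336]), 'tau': array([ 5.13866653e-04, -6.25446296e+01,  4.92643774e-02, -3.91591358e+01,
        1.60235097e-02,  1.00663278e-02,  3.61616196e-05]), 'position': array([0.17730562, 0.59895007, 0.24918832]), 'ee_rot': array([ 1.43374716e-01,  9.89668201e-01, -7.34982761e-04, -5.42706417e-05]), 'ft_force': array([-0.85847977,  0.13745528,  0.14446398]), 'torque': array([-0.00610253, -0.0282176 , -0.0230569 ]), 'grip_width': 1.0013427651491744}
scene {'camera_matrix': array([[454.57696413,   0.        , 321.46998762],
       [  0.        , 454.57696413, 229.01005269],
       [  0.        ,   0.        ,   1.        ]]), 'eye': array([1.18922924, 0.63237201, 0.86667853]), 'rotation': array([ 0.33056981,  0.83643959, -0.40838947, -0.15591807])}
top {'camera_matrix': array([[545.40077114,   0.        , 322.15890889],
       [  0.        , 545.40077114, 232.93734713],
       [  0.        ,   0.        ,   1.        ]]), 'eye': array([ 0.31535256, -0.07507796,  1.55878917]), 'rotation': array([-0.7031099 ,  0.70681018, -0.05729463,  0.05266094])}
wrist {'camera_matrix': array([[377.80842873,   0.        , 317.60113848],
       [  0.        , 377.80842873, 240.6749626 ],
       [  0.        ,   0.        ,   1.        ]]), 'eye': array([0.10496782, 0.62098208, 0.37251305]), 'rotation': array([0.79155552, 0.59250002, 0.08904527, 0.12022696])}
```

View pics/top0.png

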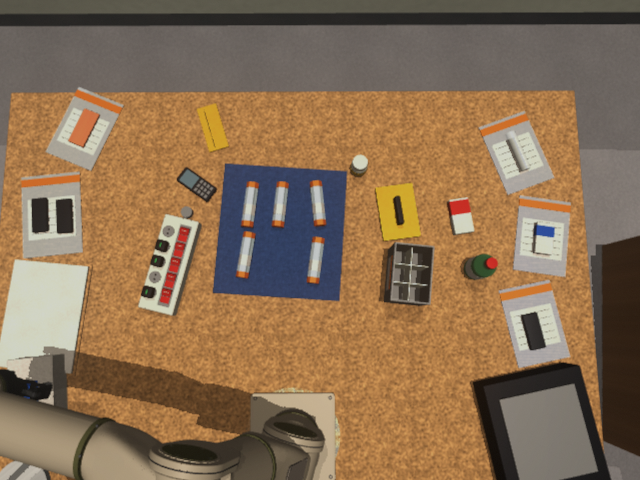

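View pics/scene0.png

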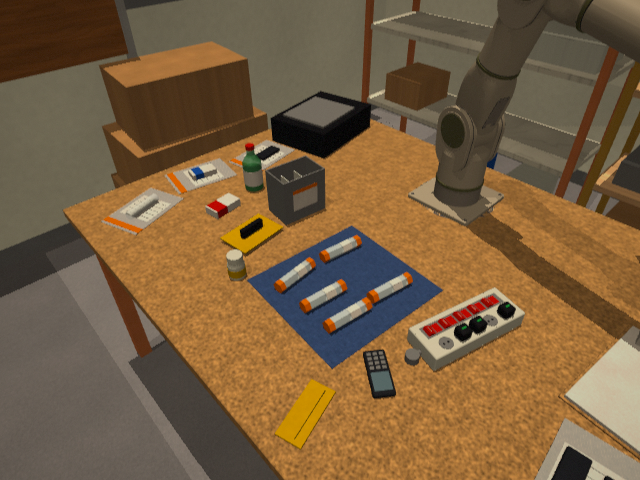

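View pics/wrist0.png

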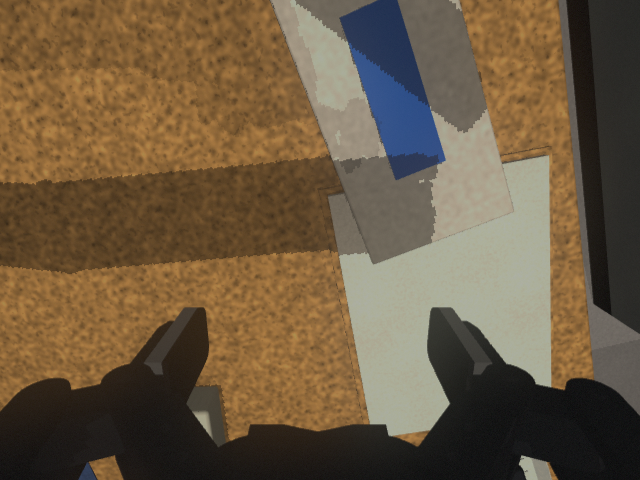

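The three views show five tubes on the blue mat. In the top view they are at about (249,204), (280,204), (318,203), (245,255) and (316,260). The box is at (408,275), the lid at (398,210) and the strip at (170,263). Next I measure them.

```bash
cat > h.py <<'E'
from workcell import manip,camera,get_calibration
import cv2,numpy as np
from scipy.spatial.transform import Rotation as R
def cloud(n,save=None):
    c=get_calibration(n);p,d=camera(n)
    if save: cv2.imwrite(f"pics/{save}.png",p[:,:,::-1])
    K=c["camera_matrix"];v,u=np.mgrid[:480,:640]
    P=np.dstack([(u-K[0,2])/K[0,0]*d,(v-K[1,2])/K[1,1]*d,d])
    W=P@R.from_quat(c["rotation"]).as_matrix().T+c["eye"]
    W[d==0]=np.nan
    return p,W
def rect(xy):
    r=cv2.minAreaRect((xy*1000).astype(np.float32))
    b=cv2.boxPoints(r); e=[b[1]-b[0],b[2]-b[1]]
    l=max(e,key=np.linalg.norm);s=min(e,key=np.linalg.norm)
    a=np.degrees(np.arctan2(l[1],l[0]));a=(a+90)%180-90
    return np.round(r[0],1),np.round([np.linalg.norm(l),np.linalg.norm(s)],1),round(float(a),1)
def comps(m,mn=30):
    n,l,s,c=cv2.connectedComponentsWithStats(m.astype(np.uint8),connectivity=4)
    return [(l==i) for i in range(1,n) if s[i,4]>=mn]
def tubes(p,W):
    hsv=cv2.cvtColor(p,cv2.COLOR_RGB2HSV)
    blue=((hsv[...,0]>105)&(hsv[...,0]<130)&(hsv[...,1]>100))
    return blue
E
python3 - <<'E'
from h import *
for cam in ("top","scene"):
    p,W=cloud(cam)
    z=W[...,2]
    print(cam,"desk z med",np.nanmedian(z[300:340,400:470]) if cam=="top" else np.nanmedian(z[330:380,180:230]))
    inr=(W[...,0]>.3)&(W[...,0]<1)&(np.abs(W[...,1])<.55)
    for nm,lo,hi in (("low",.008,.037),("mid",.037,.1),("rim",.14,.156),("high",.156,.2)):
        for m in comps(inr&(z>lo)&(z<hi),25):
            vv,uu=np.where(m)
            print(nm,"px",int(uu.mean()),int(vv.mean()),"n",m.sum(),"z",np.round(np.percentile(z[m],[5,50,95])*1000),rect(W[m][:,:2]),p[m].mean(0).astype(int))
E
```

```text
top desk z med 0.002023917017639709
low px 196 183 n 642 z [ 9. 15. 21.] (array([706.3, 277.7]), array([115.9,  51.9], dtype=float32), 54.3) [84 81 75]
low px 357 172 n 42 z [10. 26. 36.] (array([ 734.3, -189.2]), array([43. , 15.4], dtype=float32), 76.7) [84 63 32]
low px 317 202 n 534 z [15. 28. 35.] (array([648.2, -72.1]), array([136.5,  40.9], dtype=float32), 4.3) [165 146 131]
low px 249 203 n 534 z [15. 28. 35.] (array([643. , 123.9]), array([133.8,  38.4], dtype=float32), -5.9) [165 145 129]
low px 280 203 n 541 z [15. 28. 35.] (array([643.1,  35.2]), array([132.1,  41.7], dtype=float32), -8.0) [164 145 130]
low px 397 211 n 1859 z [11. 17. 23.] (array([ 621.8, -306. ]), array([162. , 113.6], dtype=float32), 7.0) [200 161  44]
low px 460 215 n 738 z [17. 28. 34.] (array([ 606.3, -487.7]), array([102.1,  65. ], dtype=float32), 8.8) [194 138 122]
low px 186 211 n 114 z [14. 20. 27.] (array([620.5, 303.1]), array([33.6, 31. ], dtype=float32), -5.3) [126 114 101]
low px 187 268 n 249 z [ 9. 23. 36.] (array([457.8, 293.9]), array([263.8,   5. ], dtype=float32), -14.5) [84 73 58]
lo
[... 4521 characters left out ...]
125 z [38. 44. 47.] (array([ 622.1, -298.9]), array([79.8, 20.1], dtype=float32), 6.7) [18 16 13]
mid px 234 260 n 333 z [41. 68. 76.] (array([ 752.5, -187.1]), array([47.3, 45.2], dtype=float32), 55.0) [140 130 105]
mid px 465 323 n 4054 z [42. 46. 71.] (array([470.7, 346.6]), array([273.5, 101.9], dtype=float32), -14.1) [139 107  88]
rim px 249 151 n 29 z [141. 148. 155.] (array([ 460.9, -510.1]), array([25. , 13.9], dtype=float32), -43.8) [64 62 38]
rim px 294 171 n 435 z [141. 147. 151.] (array([ 431.1, -314.6]), array([158.2, 111.6], dtype=float32), -5.7) [62 56 49]
high px 249 146 n 47 z [158. 164. 167.] (array([ 455.4, -513.9]), array([29.8, 26.4], dtype=float32), -84.0) [138  12   3]
```

```bash
cat >> h.py <<'E'
def tubefit(cams=("top","scene")):
    out=[]
    for cam in cams:
        p,W=cloud(cam);z=W[...,2]
        inr=(W[...,0]>.35)&(W[...,0]<.8)&(W[...,1]>-.2)&(W[...,1]<.22)
        for m in comps(inr&(z>.023)&(z<.038),60):
            q=W[m][:,:2]; print(cam,m.sum(),rect(q),np.round(q.mean(0)*1000,1),round(float(np.median(z[m])*1000),1))
def boxfit():
    for cam in ("top","scene"):
        p,W=cloud(cam);z=W[...,2]
        m=(abs(W[...,0]-.432)<.1)&(abs(W[...,1]+.315)<.08)&(z>.141)&(z<.158)
        print("box",cam,m.sum(),rect(W[m][:,:2]))
        m=(abs(W[...,0]-.432)<.1)&(abs(W[...,1]+.315)<.08)&(z>.108)&(z<.12)
        print("div",cam,m.sum(),rect(W[m][:,:2]))
def grasp(yaw,T):
    t,T=np.radians([yaw,T]);u=np.array([np.cos(t),np.sin(t),0]);y=np.array([-np.sin(t),np.cos(t),0])
    a=-np.cos(T)*np.array([0,0,1])-np.sin(T)*u
    return R.from_matrix(np.array([np.cross(y,a),y,a]).T)
def delta(pos,rot=None):
    o=manip.get_obs();c=R.from_quat(o["ee_rot"])
    print("t",round(o["clock"],1),"at",np.round(o["position"],4),"dpos",np.round(np.array(pos)-o["position"],4),end=" ")
    if rot is not None: print("rot",np.round((rot*c.inv()).as_rotvec(degrees=True),2),end="")
    print()
E
python3 - <<'E'
from h import *
tubefit();boxfit()
delta([.70,-.07,.20],grasp(3,28))
E
```

```text
top 394 (array([645.4, -73.2]), array([129.9,  30.5], dtype=float32), 6.0) [643.8 -74.1] 30.3
top 411 (array([643.3, 121.4]), array([132.3,  31.3], dtype=float32), -7.6) [641.  121.1] 30.0
top 409 (array([642.4,  33.4]), array([130.8,  32.6], dtype=float32), -6.3) [640.8  33.9] 29.7
top 414 (array([497.5, 130.9]), array([129.2,  32.1], dtype=float32), -9.0) [496.8 131.2] 29.4
top 423 (array([482. , -66.9]), array([130.9,  31.1], dtype=float32), -6.8) [481.7 -66.4] 29.8
scene 293 (array([482.6, -60.9]), array([132.8,  27.3], dtype=float32), -8.4) [484.8 -59.5] 29.1
scene 344 (array([646.1, -67.4]), array([132.9,  25.7], dtype=float32), 5.1) [648.1 -66.3] 28.8
scene 80 (array([ 757.8, -175.9]), array([48.3, 23.7], dtype=float32), -24.8) [ 759.4 -173.6] 30.7
scene 373 (array([498.1, 138.2]), array([131.3,  25.4], dtype=float32), -8.6) [500.9 138.7] 29.3
scene 393 (array([643.3,  42. ]), array([132.8,  26.7], dtype=float32), -6.5) [646.1  41.4] 29.1
scene 436 (array([643.5, 128.4]), array([132.1,  25.6], dtype=float32), -7.7) [646.8 128.6] 29.2
box top 390 (array([ 432.8, -317.9]), array([153.2, 104.6], dtype=float32), -6.4)
div top 284 (array([ 431.6, -316.3]), array([150.6, 103.5], dtype=float32), -5.9)
box scene 395 (array([ 432.3, -312.5]), array([157.1, 110.7], dtype=float32), -7.3)
div scene 364 (array([ 433.6, -313.1]), array([153.8, 109. ], dtype=float32), -5.9)
t 0.5 at [0.1774 0.5993 0.25  ] dpos [ 0.5226 -0.6693 -0.05  ] rot [ 3.31 27.94 19.1 ]
```

```bash
python3 -m handwheel '{"delta_pos":[[0.5136,-0.6653,-0.05],[0.5136,-0.6653,-0.05],[0.5136,-0.6653,-0.05],[0.5136,-0.6653,-0.05],[0.5136,-0.6653,-0.05],[0.5136,-0.6653,-0.05],[0.5136,-0.6653,-0.05],[0.5136,-0.6653,-0.05],[0.5136,-0.6653,-0.05],[0.5136,-0.6653,-0.05],[0.5136,-0.6653,-0.05],[0.5136,-0.6653,-0.05]],"rot":[[3.8,28,21.6],[3.8,28,21.6],[3.8,28,21.6],[3.8,28,21.6],[3.8,28,21.6],[3.8,28,21.6],[3.8,28,21.6],[3.8,28,21.6],[3.8,28,21.6],[3.8,28,21.6],[3.8,28,21.6],[3.8,28,21.6]],"hand":[0.75,0.75,0.75,0.75,0.75,0.75,0.75,0.75,0.75,0.75,0.75,0.75]}' 40
python3 -c "
from h import *
delta([.691,-.066,.15],grasp(5.5,28))"
```

```text
clock: 1.65
position: [0.537, 0.1334, 0.215]
ee_rot: [-0.047, 0.969, -0.002, -0.242]
ft_force: [1.9, -1.1, -0.6]
grip_width: 0.75
t 1.6 at [0.537  0.1334 0.215 ] dpos [ 0.154  -0.1994 -0.065 ] rot [-1.07 -0.15  0.2 ]
```

```bash
python3 -m handwheel '{"delta_pos":[[0.154,-0.199,-0.065],[0.154,-0.199,-0.065],[0.154,-0.199,-0.065],[0.154,-0.199,-0.065],[0.154,-0.199,-0.065],[0.154,-0.199,-0.065],[0.154,-0.199,-0.065],[0.154,-0.199,-0.065]],"rot":[[0,0,0],[0,0,0],[0,0,0],[0,0,0],[0,0,0],[0,0,0],[0,0,0],[0,0,0]],"hand":[0.75,0.75,0.75,0.75,0.75,0.75,0.75,0.75]}' 40
python3 -c "
from h import *
delta([.691,-.066,.15],grasp(5.5,28))
p,W=cloud('wrist','w1')
z=W[...,2]
for m in comps((z>.022)&(z<.036),400):
    vv,uu=np.where(m);print(int(uu.mean()),int(vv.mean()),m.sum(),rect(W[m][:,:2]),np.median(z[m]))
"
```

```text
clock: 2.45
position: [0.6899, -0.0626, 0.1503]
ee_rot: [-0.048, 0.969, -0.002, -0.242]
ft_force: [-0.1, 1.3, -0.1]
grip_width: 0.748
t 2.5 at [ 0.6899 -0.0626  0.1503] dpos [ 0.0011 -0.0034 -0.0003] rot [-1.12 -0.14  0.16]
60 42 1639 (array([ 493.3, -283.1]), array([88.5, 44.6], dtype=float32), -46.9) 0.028935138215527234
334 67 4339 (array([483. , -64.9]), array([127. ,  26.5], dtype=float32), -7.5) 0.028766618861132187
581 104 4942 (array([496.6, 131.9]), array([132.2,  26.1], dtype=float32), -7.1) 0.02871051171887129
5 187 1123 (array([ 620.1, -294.4]), array([79.1,  3.2], dtype=float32), 7.5) 0.0269699277446806
307 265 6390 (array([645.3, -71.6]), array([130.5,  26.6], dtype=float32), 5.6) 0.028878479747463243
458 258 5076 (array([636.2,  37.3]), array([118.5,  26.5], dtype=float32), -6.0) 0.028861431178320712
576 287 6554 (array([642.3, 122.4]), array([130.3,  24.2], dtype=float32), -6.7) 0.028776422439787258
```

View pics/w1.png

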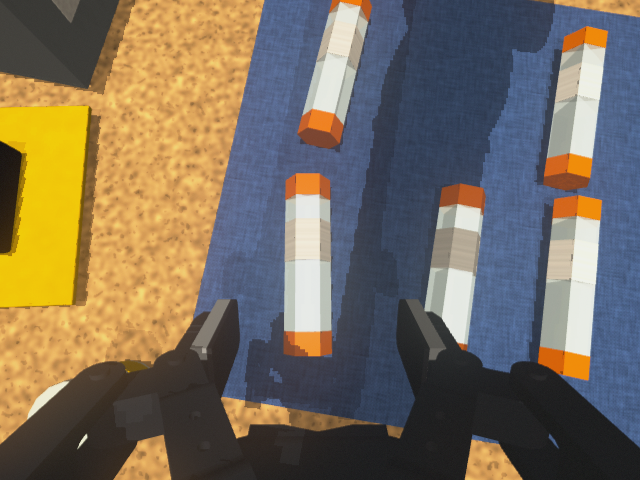

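The wrist view shows the tube at (307,265) between the pads, slightly left of centre. The wrist and top measurements agree. Descending and gripping.

```bash
python3 -m handwheel '{"delta_pos":[[0,-0.0046,-0.04],[0,-0.0046,-0.08],[0,-0.0046,-0.11],[0,-0.0046,-0.123],[0,-0.0046,-0.123],[0,-0.0046,-0.123],[0,-0.0046,-0.123],[0,-0.0046,-0.123],[0,-0.0046,-0.123],[0,-0.0046,-0.123]],"rot":[[-1.1,0,0],[-1.1,0,0],[-1.1,0,0],[-1.1,0,0],[-1.1,0,0],[-1.1,0,0],[-1.1,0,0],[-1.1,0,0],[-1.1,0,0],[-1.1,0,0]],"hand":[0.75,0.75,0.75,0.75,0.75,0.2,0.2,0.2,0.2,0.2]}' 40
python3 -c "
from h import *
p,W=cloud('wrist','w2')
delta([.69,-.066,.15],grasp(5.5,28))"
```

```text
clock: 3.5
position: [0.6913, -0.0684, 0.0298]
ee_rot: [-0.045, 0.969, -0.012, -0.241]
ft_force: [0.6, 1.2, 6.5]
grip_width: 0.371
t 3.5 at [ 0.6913 -0.0684  0.0298] dpos [-0.0013  0.0024  0.1202] rot [0.03 0.06 0.2 ]
```

View pics/w2.png

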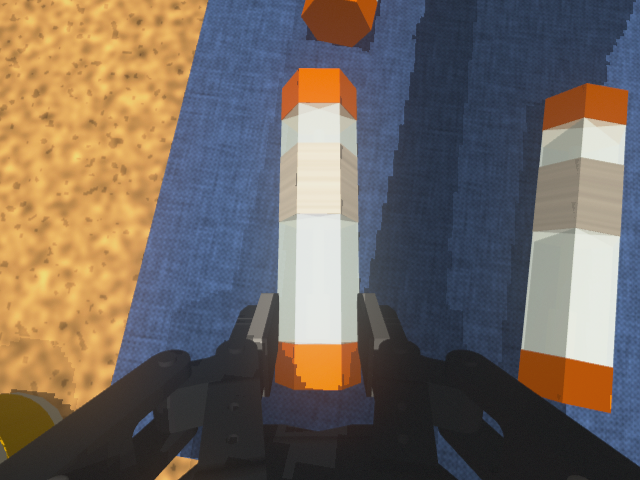

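```bash
cat >> h.py <<'E'
BOX=np.array([.4325,-.3165]);BY=-6.4
def place(cx,cy,psi,T,off,along,zt):
    b=np.radians(BY);c=BOX+np.array([[np.cos(b),-np.sin(b)],[np.sin(b),np.cos(b)]])@np.array([cx,cy])
    p=np.radians(psi);h=np.array([np.cos(p),np.sin(p)])
    rot=R.from_rotvec(np.pi/2*np.array([np.sin(p),-np.cos(p),0]))*grasp(psi,T)
    pos=np.r_[c-off*h,zt]
    print("cell",np.round(c,4),"tcp",np.round(pos,4));return pos,rot
E
python3 -c "
from h import *
delta(*place(0.049,0.0245,-20,28,.015,.046,.31))"
```

```text
cell [ 0.4839 -0.2976] tcp [ 0.4698 -0.2925  0.31  ]
t 3.5 at [ 0.6913 -0.0684  0.0298] dpos [-0.2215 -0.2241  0.2802] rot [-11.55 -89.8  -19.82]
```

```bash
python3 -m handwheel '{"delta_pos":[[0,0,0.05],[0,0,0.10],[0,0,0.15],[0,0,0.2],[-0.03,-0.03,0.24],[-0.06,-0.06,0.28],[-0.09,-0.09,0.28],[-0.12,-0.12,0.28],[-0.15,-0.15,0.28],[-0.18,-0.18,0.28],[-0.21,-0.21,0.28],[-0.2215,-0.2241,0.28]],"rot":[[0,0,0],[0,0,0],[-1.1,-8.5,-1.8],[-2.2,-17,-3.6],[-3.2,-25,-5.5],[-4.2,-33,-7.2],[-5.3,-41,-9],[-6.3,-49,-11],[-7.3,-57,-12.5],[-8.3,-65,-14.3],[-9.4,-73,-16],[-10.4,-81,-18]],"hand":[0.2,0.2,0.2,0.2,0.2,0.2,0.2,0.2,0.2,0.2,0.2,0.2]}' 40
python3 -c "
from h import *
delta(*place(0.049,0.0245,-20,28,.015,.046,.31))"
```

```text
clock: 4.75
position: [0.4652, -0.2959, 0.3093]
ee_rot: [0.133, 0.89, -0.082, 0.429]
ft_force: [0.0, -0.9, 0.0]
grip_width: 0.372
cell [ 0.4839 -0.2976] tcp [ 0.4698 -0.2925  0.31  ]
t 4.8 at [ 0.4652 -0.2959  0.3093] dpos [0.0046 0.0034 0.0007] rot [ -1.59 -10.25  -1.98]
```

```bash
python3 -m handwheel '{"delta_pos":[[0.0046,0.0034,0],[0.0046,0.0034,0],[0.0046,0.0034,0]],"rot":[[-0.8,-5,-1],[-1.6,-10.2,-2],[-1.6,-10.2,-2]],"hand":[0.2,0.2,0.2]}' 40
python3 -c "
from h import *
delta(*place(0.049,0.0245,-20,28,.015,.046,.31))
cloud('scene','s3'); cloud('wrist','w3');p,W=cloud('top','t3')
cv2.imwrite('pics/t3c.png',cv2.resize(p[180:340,300:500,::-1],(800,640))[:600])
p=cv2.imread('pics/s3.png');cv2.imwrite('pics/s3c.png',cv2.resize(p[50:250,180:440],(780,600)))
"
```

```text
clock: 5.05
position: [0.473, -0.291, 0.3107]
ee_rot: [0.147, 0.845, -0.09, 0.505]
ft_force: [-0.1, -0.7, -0.7]
grip_width: 0.376
cell [ 0.4839 -0.2976] tcp [ 0.4698 -0.2925  0.31  ]
t 5.0 at [ 0.473  -0.291   0.3107] dpos [-0.0032 -0.0015 -0.0007] rot [ 0.16 -0.28 -0.15]
```

View pics/s3c.png

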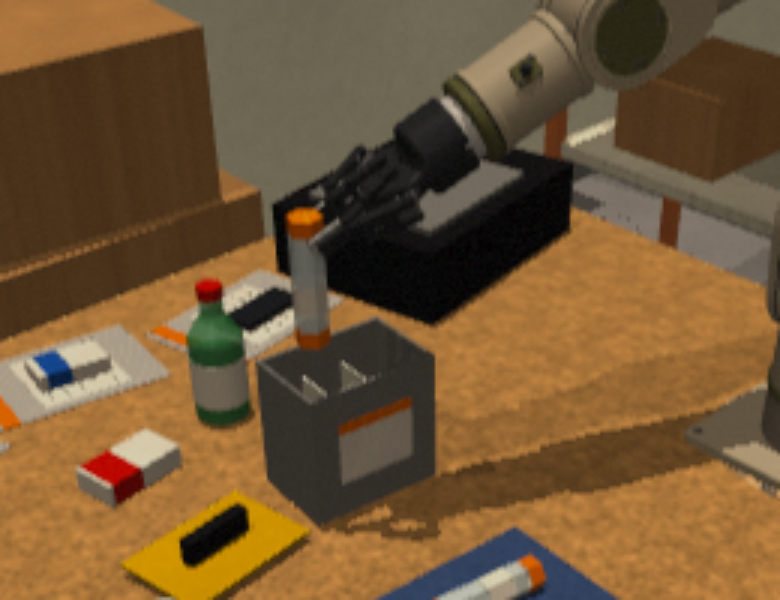

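View pics/w3.png

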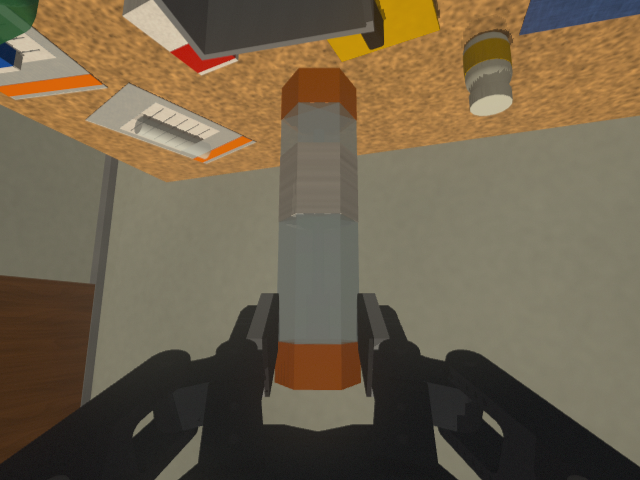

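```bash
python3 -c "
from h import *
p,W=cloud('top');z=W[...,2]
m=(abs(W[...,0]-.484)<.04)&(abs(W[...,1]+.297)<.04)&(p[...,0]>130)&(p[...,2]<90)&(z>.25)
print(m.sum(),rect(W[m][:,:2]),np.median(z[m]))
p,W=cloud('wrist');z=W[...,2]
m=(abs(W[...,0]-.484)<.06)&(abs(W[...,1]+.297)<.06)&(z>.19)&(z<.34)
m=max(comps(m),key=lambda a:a.sum())
for lo in (.2,.22,.25,.27,.3):
  k=m&(z>lo)&(z<lo+.015);print(lo,k.sum(),rect(W[k][:,:2]))
p,W=cloud('scene');z=W[...,2]
m=(abs(W[...,0]-.484)<.05)&(abs(W[...,1]+.297)<.05)&(z>.19)&(z<.34)&(p[...,0]>70)
for lo in (.2,.22,.25,.27,.3):
  k=m&(z>lo)&(z<lo+.02);print(lo,k.sum(),rect(W[k][:,:2]))
"
```

```text
164 (array([ 490.1, -291.8]), array([39.8, 32.6], dtype=float32), 47.8) 0.3266775414825671
0.2 2422 (array([ 477.6, -290. ]), array([34.7, 17.9], dtype=float32), 71.3)
0.22 2518 (array([ 477.9, -290. ]), array([34.6, 17.9], dtype=float32), 70.5)
0.25 2849 (array([ 478.2, -290.1]), array([34.4, 17.8], dtype=float32), 69.9)
0.27 3045 (array([ 478.4, -290.3]), array([34.4, 18.3], dtype=float32), 71.7)
0.3 12106 (array([ 458., -280.]), array([85.9, 67.8], dtype=float32), 89.8)
0.2 71 (array([ 491.1, -285.9]), array([33.8, 21.8], dtype=float32), -45.4)
0.22 72 (array([ 491.1, -285.3]), array([34. , 25.6], dtype=float32), -40.5)
0.25 71 (array([ 492.7, -285. ]), array([31.6, 21.1], dtype=float32), -47.6)
0.27 69 (array([ 493. , -284.5]), array([30.3, 18.4], dtype=float32), -40.9)
0.3 76 (array([ 476.7, -284.4]), array([54.1, 36.4], dtype=float32), -1.4)
```

View pics/t3c.png

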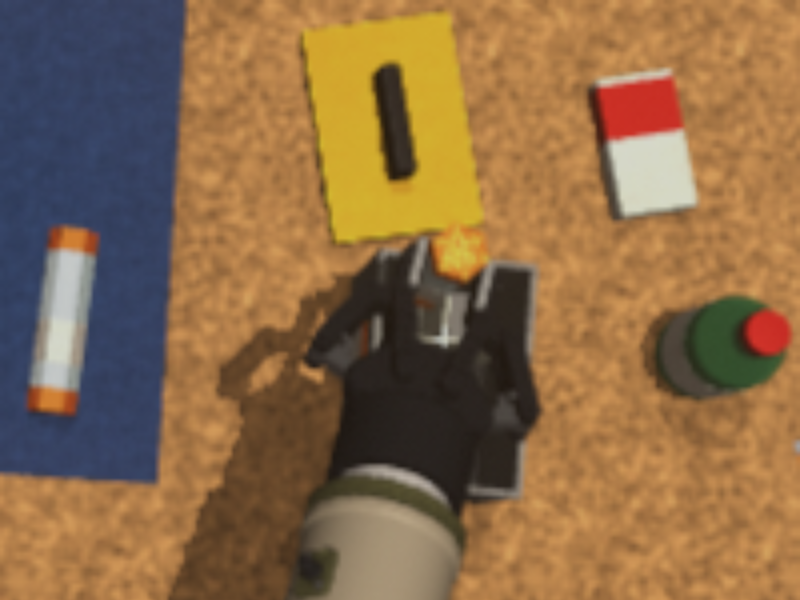

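```bash
python3 -m handwheel '{"delta_pos":[[-0.004,-0.004,-0.02],[-0.004,-0.004,-0.05],[-0.004,-0.004,-0.08],[-0.004,-0.004,-0.11],[-0.004,-0.004,-0.128],[-0.004,-0.004,-0.128]],"rot":[[0,0,0],[0,0,0],[0,0,0],[0,0,0],[0,0,0],[0,0,0]],"hand":[0.2,0.2,0.2,0.2,0.2,0.2]}' 40
python3 -c "
from h import *
delta(*place(0.049,0.0245,-20,28,.015,.046,.18))
p,W=cloud('top','t4')
cv2.imwrite('pics/t4c.png',cv2.resize(p[210:330,350:510,::-1],(800,600)))
p,W=cloud('scene','s4')
cv2.imwrite('pics/s4c.png',cv2.resize(p[100:250,200:400,::-1],(800,600)))
"
```

```text
clock: 5.95
position: [0.4717, -0.3199, 0.2417]
ee_rot: [0.143, 0.864, -0.071, 0.478]
ft_force: [-0.3, 0.7, -0.2]
grip_width: 0.378
cell [ 0.4839 -0.2976] tcp [ 0.4698 -0.2925  0.18  ]
t 6.0 at [ 0.4717 -0.3199  0.2417] dpos [-0.0018  0.0274 -0.0617] rot [-2.16 -3.77 -1.69]
```

View pics/t4c.png

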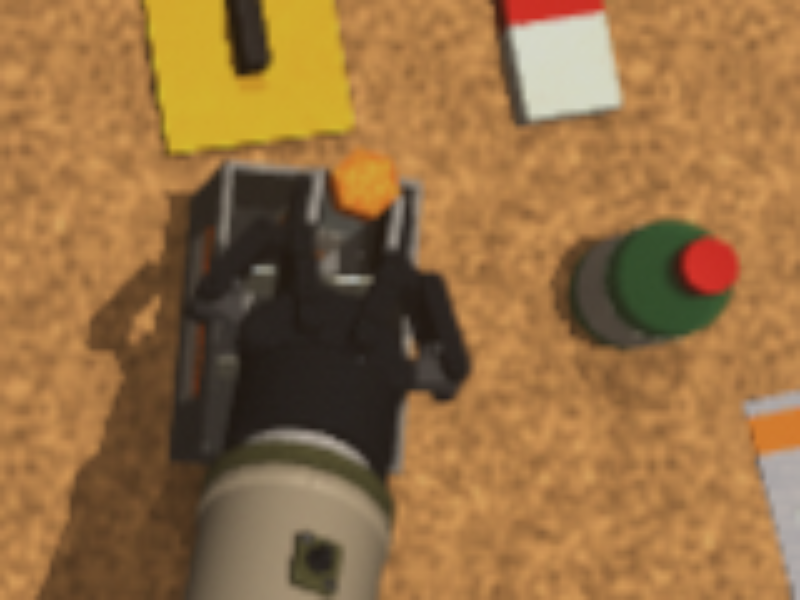

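View pics/s4c.png

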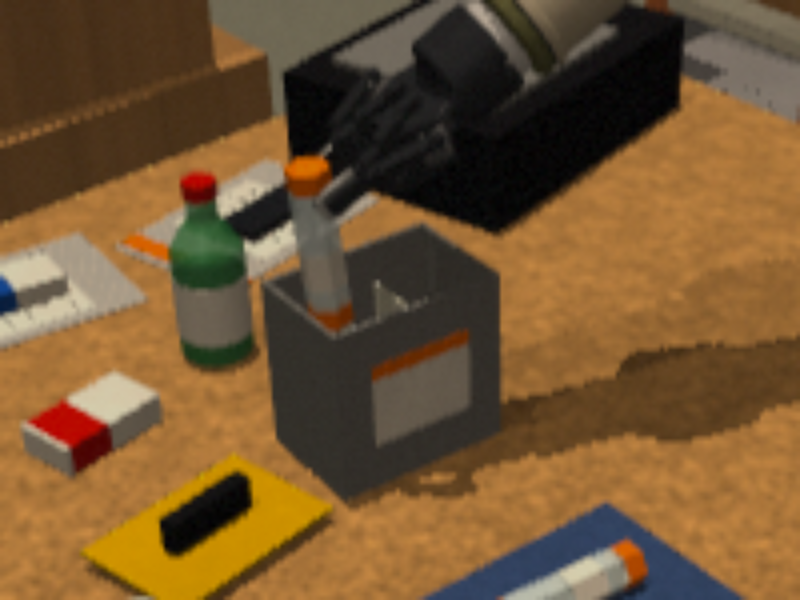

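```bash
python3 -c "
from h import *
print(np.round(manip.get_obs()['joint_pos'],3), manip.get_obs()['ft_force'])"
```

```text
[-0.22  -0.413  0.821  2.416 -0.663  0.067  2.603] [0.75332579 0.21404703 0.91950887]
```

```bash
cat > fk.py <<'E'
import numpy as np, itertools
from scipy.spatial.transform import Rotation as R
from scipy.optimize import least_squares
AX=[2,1,2,1,2,1,2]
def fk(q,s,L,off=None):
    Rt=R.identity();p=np.zeros(3);p=p+[0,0,L[0]]
    E=np.eye(3)
    for i in range(7):
        Rt=Rt*R.from_rotvec(s[i]*q[i]*E[AX[i]])
        if i==2:p=p+Rt.apply([0,0,L[1]])
        if i==4:p=p+Rt.apply([0,0,L[2]])
        if i==6:p=p+Rt.apply([0,0,L[3]])
    return p,Rt
E
python3 - <<'E'
from fk import *
from workcell import manip
o=manip.get_obs()
D=[([-1.30561245,.33290149,-.06470174,1.46096041,.02163629,1.34990134,-.08848826],[.17730562,.59895007,.24918832],[.143374716,.989668201,-.000734982761,-5.42706417e-05]),(o["joint_pos"],o["position"],o["ee_rot"])]
res=[]
for s in itertools.product([1,-1],repeat=7):
    # orientation consistency up to constant tool rotation about z
    Rs=[(fk(d[0],s,[0]*4)[1].inv()*R.from_quat(d[2])) for d in D]
    e=(Rs[0].inv()*Rs[1]).magnitude()
    res.append((e,s,Rs[0].as_rotvec()))
res.sort(key=lambda a:a[0])
for e,s,v in res[:4]:
    f=lambda L:np.concatenate([fk(d[0],s,L)[0]-d[1] for d in D])
    r=least_squares(f,[.3,.4,.4,.2]);print(np.round(e,4),s,np.round(v,3),np.round(r.x,4),np.round(r.fun*1000,1))
E
```

```text
0.0 (-1, 1, -1, 1, -1, 1, -1) [0.    0.    1.571] [0.2119 0.5233 0.4762 0.3663] [-40.7  20.9 -14.    0.7  27.5  14. ]
0.5606 (1, 1, 1, 1, 1, 1, 1) [ 0.002 -0.002 -0.995] [ 1.6442 -1.7161 -0.02   -0.2493] [-328.1  -39.    26.8  -16.2   98.8  -26.8]
0.901 (-1, 1, -1, 1, -1, 1, 1) [0.    0.    1.748] [0.2119 0.5233 0.4762 0.3663] [-40.7  20.9 -14.    0.7  27.5  14. ]
1.1673 (1, -1, -1, -1, -1, 1, -1) [ 1.147 -2.49  -0.305] [-1.0221  1.3987  0.045  -0.0807] [-300.1 -149.1  -32.2   94.9  170.9   32.2]
```

```bash
cat >> h.py <<'E'
import json
def log():
    o=manip.get_obs();open("log.jsonl","a").write(json.dumps([list(map(float,o[k])) for k in("joint_pos","position","ee_rot")])+"\n")
E
python3 - <<'E'
from h import *
open("log.jsonl","a").write(json.dumps([[-1.30561245,.33290149,-.06470174,1.46096041,.02163629,1.34990134,-.08848826],[.17730562,.59895007,.24918832],[.143374716,.989668201,-.000734982761,-5.42706417e-05]])+"\n")
log()
E
python3 -m handwheel '{"delta_pos":[[0,0,0.05],[0,0,0.1],[0,0,0.1]],"rot":[[0,0,0],[0,0,0],[0,0,0]],"hand":[0.2,0.2,0.2]}'
python3 -c "from h import *;log()"
python3 -m handwheel '{"delta_pos":[[0.05,0.05,0],[0.1,0.1,0],[0.15,0.15,0],[0.15,0.15,0]],"rot":[[0,0,8],[0,0,16],[0,0,24],[0,0,24]],"hand":[0.2,0.2,0.2,0.2]}'
python3 -c "from h import *;log()"
python3 -m handwheel '{"delta_pos":[[0.0,-0.05,0],[0,-0.1,0.05],[0,-0.15,0.05],[0,-0.15,0.05]],"rot":[[0,8,0],[0,16,0],[0,24,0],[0,24,0]],"hand":[0.2,0.2,0.2,0.2]}'
python3 -c "from h import *;log()"
python3 -m handwheel '{"delta_pos":[[0.0,0.05,0.05],[0,0.1,0.05],[0,0.1,0.05]],"rot":[[8,8,0],[16,16,0],[16,16,0]],"hand":[0.2,0.2,0.2]}'
python3 -c "from h import *;log()"
python3 -m handwheel '{"delta_pos":[[0.0,0.05,0],[0,0.1,0],[0,0.1,0]],"rot":[[-8,8,0],[-16,16,0],[-16,16,0]],"hand":[0.2,0.2,0.2]}'
python3 -c "from h import *;log()"
```

```text
clock: 6.35
position: [0.4728, -0.3195, 0.3309]
ee_rot: [0.14, 0.863, -0.071, 0.48]
ft_force: [0.8, -0.9, 1.4]
grip_width: 0.375
clock: 6.75
position: [0.5534, -0.2417, 0.3364]
ee_rot: [-0.006, 0.872, 0.009, 0.489]
ft_force: [-0.0, -0.6, 0.3]
grip_width: 0.379
clock: 7.15
position: [0.5554, -0.3906, 0.388]
ee_rot: [-0.005, 0.955, 0.01, 0.296]
ft_force: [0.2, -1.2, -0.5]
grip_width: 0.378
clock: 7.45
position: [0.5554, -0.2874, 0.4376]
ee_rot: [0.037, 0.976, 0.144, 0.157]
ft_force: [0.2, 0.3, -0.7]
grip_width: 0.374
clock: 7.75
position: [0.5529, -0.191, 0.4363]
ee_rot: [0.038, 0.999, 0.006, 0.033]
ft_force: [0.1, 0.5, -2.1]
grip_width: 0.374
```

```bash
cat >> fk.py <<'E'
import json
S=[-1,1,-1,1,-1,1,-1]
TZ=R.from_rotvec([0,0,np.pi/2])
def rots(q):
    E=np.eye(3);Rt=R.identity();out=[Rt]
    for i in range(7):
        Rt=Rt*R.from_rotvec(S[i]*q[i]*E[AX[i]]);out.append(Rt)
    return out
def fit():
    D=[json.loads(l) for l in open("log.jsonl")]
    A=[];b=[]
    for q,p,_ in D:
        A.append(np.hstack([r.as_matrix() for r in rots(q)]));b.append(p)
    A=np.vstack(A);b=np.hstack(b)
    # prior: known guess lengths
    x0=np.zeros(24);x0[2]=.21;x0[11]=.52;x0[17]=.47;x0[23]=.366
    lam=3e-3
    v=x0+np.linalg.lstsq(np.vstack([A,lam*np.eye(24)]),np.r_[b-A@x0,np.zeros(24)],rcond=None)[0]
    return v,(A@v-b)
V=None
def FK(q):
    global V
    if V is None: V=fit()[0]
    rs=rots(q);M=np.hstack([r.as_matrix() for r in rs]);return M@V,rs[-1]*TZ
LO=np.array([-2.6,-.5,-1.47,.16,-1.27,.06,-2.6]);HI=np.array([2.6,2.12,1.34,2.42,4.41,2.06,2.6])
def ik(pos,rot,q0):
    def f(q):
        p,r=FK(q);return np.r_[(p-pos)*10,(rot.inv()*r).as_rotvec()*2,.003*(q-q0)]
    s=least_squares(f,np.clip(q0,LO+.01,HI-.01),bounds=(LO,HI))
    p,r=FK(s.x);return s.x,np.linalg.norm(p-pos),(rot.inv()*r).magnitude()
E
python3 - <<'E'
from fk import *
v,e=fit();print(np.round(v.reshape(8,3),4));print(np.round(e.reshape(-1,3)*1000,2))
E
```

```text
[[-0.000e+00 -0.000e+00  2.341e-01]
 [ 0.000e+00 -1.090e-02  2.410e-02]
 [-0.000e+00 -1.090e-02 -3.570e-02]
 [ 0.000e+00 -1.170e-02  4.843e-01]
 [ 0.000e+00 -1.170e-02  1.000e-02]
 [-0.000e+00 -2.000e-04  4.800e-01]
 [ 0.000e+00 -2.000e-04 -2.080e-02]
 [-0.000e+00 -0.000e+00  3.452e-01]]
[[ 0.  0. -0.]
 [-0. -0. -0.]
 [ 0.  0.  0.]
 [-0.  0. -0.]
 [ 0.  0. -0.]
 [-0. -0.  0.]
 [-0.  0.  0.]]
```

```bash
cat > scan.py <<'E'
from fk import *
import sys
from h import place
import io,contextlib
rng=np.random.default_rng(0)
def best(pos,rot,n=12):
    b=None
    for k in range(n):
        q0=rng.uniform(LO,HI) if k else np.array([0,.3,0,1.4,0,1.3,0])
        q,e,a=ik(pos,rot,q0)
        if e<1e-3 and a<5e-3:
            m=min((q-LO).min(),(HI-q).min())
            if b is None or m>b[0]: b=(m,q)
    return b
if __name__=="__main__":
  for T in (28,):
    for psi in range(-180,180,30):
      r=[]
      for cx,cy in ((-.049,.0245),(.049,-.0245),(0,0)):
        for z in (.30,.18):
          with contextlib.redirect_stdout(io.StringIO()): p,ro=place(cx,cy,psi,T,.015,.046,z)
          b=best(p,ro,6); r.append(None if b is None else round(b[0],2))
      print(T,psi,r,flush=True)
E
python3 scan.py
```

```text
28 -180 [None, np.float64(0.08), None, None, None, np.float64(0.0)]
28 -150 [np.float64(0.25), np.float64(0.3), np.float64(0.09), np.float64(0.24), np.float64(0.11), np.float64(0.28)]
28 -120 [np.float64(0.46), np.float64(0.49), np.float64(0.44), np.float64(0.66), np.float64(0.38), np.float64(0.61)]
28 -90 [np.float64(0.26), np.float64(0.18), np.float64(0.48), np.float64(0.37), np.float64(0.33), np.float64(0.29)]
28 -60 [None, None, np.float64(0.14), np.float64(0.05), np.float64(0.05), None]
28 -30 [None, None, np.float64(0.01), None, None, None]
28 0 [None, None, None, None, None, np.float64(0.0)]
28 30 [np.float64(0.0), None, np.float64(0.0), None, np.float64(0.02), np.float64(0.04)]
28 60 [None, np.float64(0.2), np.float64(0.08), np.float64(0.11), np.float64(0.13), np.float64(0.21)]
28 90 [np.float64(0.01), np.float64(0.23), None, np.float64(0.0), np.float64(0.0), np.float64(0.16)]
28 120 [None, None, None, None, None, None]
28 150 [None, None, None, None, None, None]
```

```bash
cat >> scan.py <<'E'
def path(q0,pos,rot,n=25,verbose=True,via=None):
    """local IK stepping; straight-line + slerp; returns final q and min margin"""
    p0,r0=FK(q0);rv=(rot*r0.inv()).as_rotvec();q=q0;mm=9;mj=0
    for k in range(1,n+1):
        s=k/n;qn,e,a=ik(p0+s*(pos-p0),R.from_rotvec(rv*s)*r0,q)
        mj=max(mj,abs(qn-q).max());q=qn
        if e>1e-3 or a>5e-3: return q,-1,s,mj
        mm=min(mm,min((q-LO).min(),(HI-q).min()))
    return q,mm,1,mj
E
python3 - <<'E'
from scan import *
from workcell import manip
q0=np.array(manip.get_obs()["joint_pos"]);print(np.round(q0,2))
for psi in (-80,-90,-100,-110,-120,-130):
    r=[]
    for c in ((-.049,.0245),(.049,-.0245)):
        with contextlib.redirect_stdout(io.StringIO()): 
            p,ro=place(*c,psi,28,.015,.046,.31);p2,_=place(*c,psi,28,.015,.046,.178)
        q,m,s,mj=path(q0,p,ro); r+=[round(m,2),round(s,2),round(mj,2)]
        if s==1: q2,m2,s2,_=path(q,p2,ro,8);r+=[np.round(q2,2),round(m2,2)]
    print(psi,r)
E
```

```text
[-0.57  0.26  1.08  1.32 -0.27  1.64  1.96]
-80 [np.float64(0.12), 1, np.float64(0.12), array([-0.41,  0.03,  0.25,  2.42,  1.25,  1.19, -0.81]), np.float64(0.0), np.float64(0.23), 1, np.float64(0.11), array([-0.51,  0.25,  0.56,  2.21,  1.28,  0.98, -0.72]), np.float64(0.21)]
-90 [np.float64(0.18), 1, np.float64(0.13), array([-0.51,  0.14,  0.37,  2.3 ,  1.1 ,  1.25, -0.82]), np.float64(0.12), np.float64(0.23), 1, np.float64(0.12), array([-0.57,  0.38,  0.65,  2.09,  1.07,  1.04, -0.68]), np.float64(0.33)]
-100 [np.float64(0.24), 1, np.float64(0.14), array([-0.57,  0.26,  0.48,  2.19,  0.96,  1.3 , -0.81]), np.float64(0.23), np.float64(0.23), 1, np.float64(0.12), array([-0.62,  0.52,  0.75,  1.96,  0.85,  1.1 , -0.61]), np.float64(0.46)]
-110 [np.float64(0.24), 1, np.float64(0.14), array([-0.61,  0.38,  0.59,  2.07,  0.8 ,  1.35, -0.78]), np.float64(0.35), np.float64(0.22), 1, np.float64(0.13), array([-0.63,  0.67,  0.85,  1.83,  0.62,  1.18, -0.53]), np.float64(0.4)]
-120 [np.float64(0.23), 1, np.float64(0.15), array([-0.63,  0.51,  0.71,  1.95,  0.63,  1.39, -0.74]), np.float64(0.46), np.float64(0.21), 1, np.float64(0.13), array([-0.62,  0.83,  0.96,  1.69,  0.4 ,  1.27, -0.44]), np.float64(0.28)]
-130 [np.float64(0.22), 1, np.float64(0.15), array([-0.63,  0.65,  0.82,  1.83,  0.46,  1.45, -0.67]), np.float64(0.43), np.float64(0.15), 1, np.float64(0.13), array([-0.58,  1.  ,  1.08,  1.55,  0.18,  1.39, -0.36]), np.float64(0.16)]
```

```bash
python3 -c "
from h import *
delta(*place(0.049,-0.0245,-108,28,.015,.046,.31))"
```

```text
cell [ 0.4785 -0.3463] tcp [ 0.4831 -0.332   0.31  ]
t 7.8 at [ 0.5529 -0.191   0.4363] dpos [-0.0698 -0.141  -0.1263] rot [-55.62 -36.25 -94.02]
```

```bash
python3 -m handwheel '{"delta_pos":[[-0.006,-0.012,-0.01],[-0.012,-0.024,-0.02],[-0.018,-0.036,-0.03],[-0.024,-0.048,-0.03],[-0.03,-0.06,-0.03],[-0.036,-0.072,-0.03],[-0.042,-0.084,-0.04],[-0.048,-0.096,-0.05],[-0.054,-0.108,-0.07],[-0.06,-0.12,-0.09],[-0.066,-0.132,-0.11],[-0.07,-0.141,-0.126]],"rot":[[-4,-2.6,-6.7],[-8,-5.2,-13.5],[-12,-7.8,-20.2],[-16,-10.4,-27],[-20,-13,-33.7],[-24,-15.6,-40.5],[-28,-18.2,-47.2],[-32,-20.8,-54],[-36,-23.4,-60.7],[-40,-26,-67.5],[-44,-28.6,-74.2],[-48,-31.2,-81]],"hand":[0.2,0.2,0.2,0.2,0.2,0.2,0.2,0.2,0.2,0.2,0.2,0.2]}'
python3 -c "
from h import *
log()
delta(*place(0.049,-0.0245,-108,28,.015,.046,.31))"
```

```text
clock: 8.95
position: [0.4829, -0.3325, 0.3085]
ee_rot: [0.632, 0.617, -0.376, 0.28]
ft_force: [0.7, 0.8, -0.5]
grip_width: 0.375
cell [ 0.4785 -0.3463] tcp [ 0.4831 -0.332   0.31  ]
t 8.9 at [ 0.4829 -0.3325  0.3085] dpos [0.0002 0.0005 0.0015] rot [ -7.47  -4.98 -12.96]
```

```bash
python3 -m handwheel '{"delta_pos":[[0,0,0],[0,0,0],[0,0,0]],"rot":[[-3.7,-2.5,-6.5],[-7.5,-5,-13],[-7.5,-5,-13]],"hand":[0.2,0.2,0.2]}'
python3 -c "
from h import *
log()
delta(*place(0.049,-0.0245,-108,28,.015,.046,.31))
p,W=cloud('wrist','w5');z=W[...,2]
m=(abs(W[...,0]-.4785)<.06)&(abs(W[...,1]+.346)<.06)&(z>.19)&(z<.34)
m=max(comps(m),key=lambda a:a.sum())
for lo in (.2,.23,.26):
  k=m&(z>lo)&(z<lo+.015);print(lo,k.sum(),rect(W[k][:,:2]))
m=(abs(W[...,0]-.432)<.1)&(abs(W[...,1]+.315)<.08)&(z>.144)&(z<.156)
print(m.sum(),rect(W[m][:,:2]))
cv2.imwrite('pics/w5m.png',(m*255).astype(np.uint8))
p,W=cloud('top');z=W[...,2]
m=(abs(W[...,0]-.48)<.05)&(abs(W[...,1]+.345)<.05)&(p[...,0]>130)&(p[...,2]<90)&(z>.25)
print(m.sum(),rect(W[m][:,:2]),np.median(z[m]))
"
```

```text
clock: 9.25
position: [0.485, -0.331, 0.3081]
ee_rot: [0.691, 0.505, -0.419, 0.303]
ft_force: [0.4, 0.2, -0.4]
grip_width: 0.376
cell [ 0.4785 -0.3463] tcp [ 0.4831 -0.332   0.31  ]
t 9.2 at [ 0.485  -0.331   0.3081] dpos [-0.0019 -0.001   0.0019] rot [ 0.15 -0.31 -0.2 ]
0.2 2383 (array([ 482.8, -337.2]), array([34.7, 17.7], dtype=float32), -16.6)
0.23 2622 (array([ 483.3, -337.2]), array([34.8, 18.3], dtype=float32), -19.4)
0.26 2918 (array([ 482.9, -337.1]), array([34.4, 17.5], dtype=float32), -17.3)
4417 (array([ 428.8, -341.1]), array([153.4,  54.2], dtype=float32), -6.7)
165 (array([ 492.2, -333.9]), array([62.5, 45.5], dtype=float32), 69.5) 0.32962448260734556
```

View pics/w5.png

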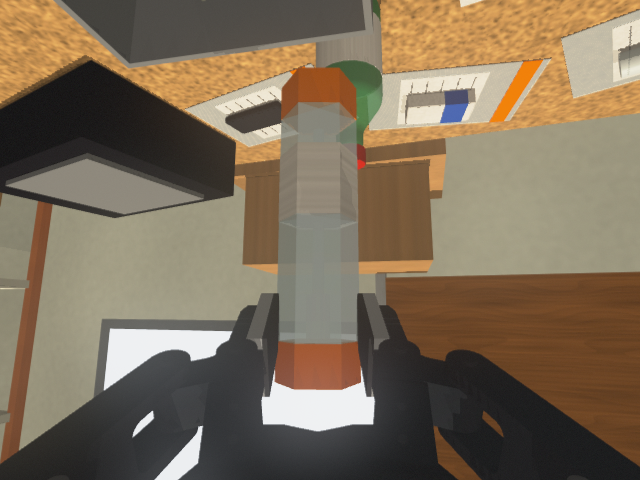

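```bash
python3 -m handwheel '{"delta_pos":[[-0.002,-0.001,-0.02],[-0.002,-0.001,-0.05],[-0.002,-0.001,-0.08],[-0.002,-0.001,-0.11],[-0.002,-0.001,-0.126],[-0.002,-0.001,-0.126]],"rot":[[0,0,0],[0,0,0],[0,0,0],[0,0,0],[0,0,0],[0,0,0]],"hand":[0.2,0.2,0.2,0.2,0.2,0.2]}'
python3 -c "
from h import *
log()
delta(*place(0.049,-0.0245,-108,28,.015,.046,.18))
p,W=cloud('scene','s6')
cv2.imwrite('pics/s6c.png',cv2.resize(p[100:250,200:400,::-1],(800,600)))
"
```

```text
clock: 9.95
position: [0.4806, -0.3337, 0.1834]
ee_rot: [0.692, 0.506, -0.416, 0.302]
ft_force: [0.1, -0.5, 0.6]
grip_width: 0.373
cell [ 0.4785 -0.3463] tcp [ 0.4831 -0.332   0.18  ]
t 9.9 at [ 0.4806 -0.3337  0.1834] dpos [ 0.0025  0.0017 -0.0034] rot [-0.15 -0.17 -0.2 ]
```

View pics/s6c.png

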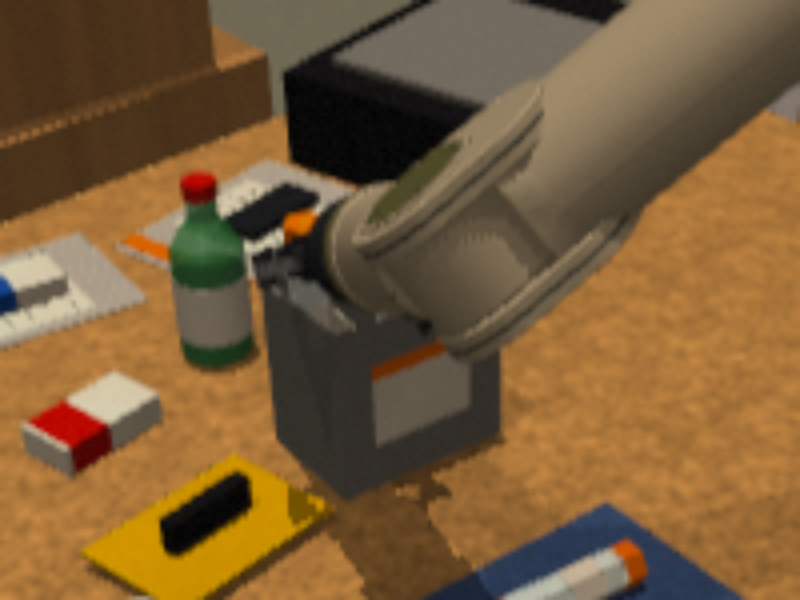

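```bash
python3 -m handwheel '{"delta_pos":[[0,0,0],[0,0,0],[0,0,0],[0,0,0],[0,0,0],[0,0.01,0.05],[0,0.02,0.1],[0,0.05,0.14],[0,0.1,0.14],[0,0.1,0.14]],"rot":[[0,0,0],[0,0,0],[0,0,0],[0,0,0],[0,0,0],[0,0,0],[0,0,0],[0,0,0],[0,0,0],[0,0,0]],"hand":[0.75,0.75,0.75,0.75,0.75,0.75,0.75,0.75,0.75,0.75]}'
python3 -c "
from h import *
log()
print(np.round(manip.get_obs()['joint_pos'],2))
p,W=cloud('top','t7')
cv2.imwrite('pics/t7c.png',cv2.resize(p[180:330,180:480,::-1],(800,400)))
p,W=cloud('wrist','w7')
"
```

```text
clock: 11.0
position: [0.4839, -0.228, 0.3241]
ee_rot: [0.691, 0.508, -0.414, 0.304]
ft_force: [0.6, -0.4, -0.8]
grip_width: 0.748
[-0.91  0.41  0.93  1.77  0.7   1.51 -0.45]
```

View pics/t7c.png

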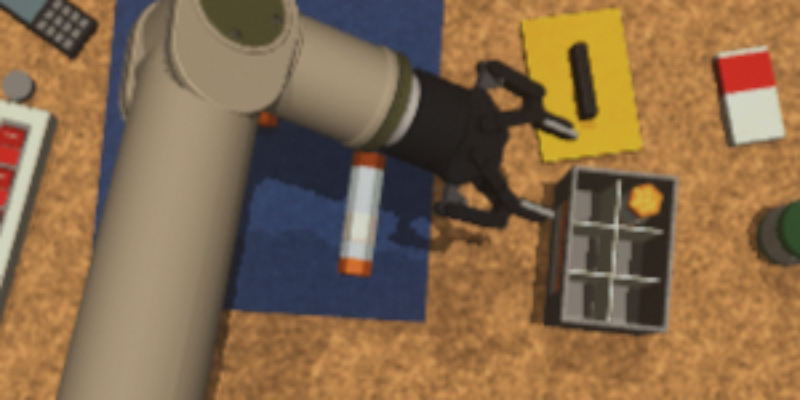

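View pics/w7.png

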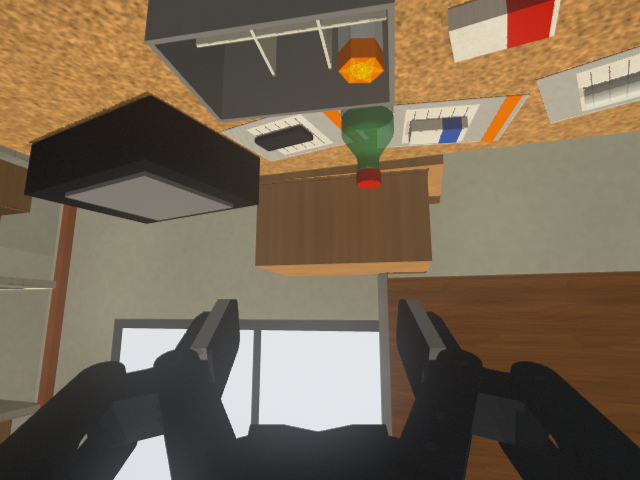

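```bash
cat > plan.py <<'E'
from scan import *
from h import *
def tryg(x,y,yaw,cell,psi,T=28,zg=.031,a=.045):
    q0=np.array(manip.get_obs()["joint_pos"])
    for yw in (yaw,yaw+180):
      for flip in (0,1):
        t=np.radians(yw);u=np.array([np.cos(t),np.sin(t)])
        gp=np.r_[np.array([x,y])+a*u,.16]
        rot=grasp(yw,T)*(R.from_rotvec([0,0,np.pi]) if flip else R.identity())
        q,m,s,mj=path(q0,gp,rot); r=[round(float(m),2),s,round(float(mj),2)]
        if s==1:
            g2=gp.copy();g2[2]=zg;q2,m2,s2,_=path(q,g2,rot,8);r+=[round(float(m2),2)]
            if not flip and s2==1:
              with contextlib.redirect_stdout(io.StringIO()): p,ro=place(*cell,psi,T,.015,a,.31);p2,_=place(*cell,psi,T,.015,a,.18)
              q3,m3,s3,_=path(q,p,ro);r+=["pl",round(float(m3),2),round(s3,2)]
              if s3==1: r+=[round(float(path(q3,p2,ro,8)[1]),2)]
        print(yw,"flip",flip,r);
        if not flip: delta(gp,rot)
E
python3 -c "
from plan import *
tryg(.483,-.0649,-7.5,(0,-.0245),-108)"
```

```text
-7.5 flip 0 [0.4, 1, 0.1, 0.43, 'pl', 0.44, 1, 0.44]
t 11.1 at [ 0.4819 -0.2327  0.3241] dpos [ 0.0457  0.1619 -0.1641] rot [84.4  53.51 76.7 ]
-7.5 flip 1 [0.29, 1, 0.05, 0.38]
172.5 flip 0 [0.0, 1, 0.22, -1.0]
t 11.1 at [ 0.4819 -0.2327  0.3241] dpos [-0.0435  0.1737 -0.1641] rot [ 51.48 -81.21 -61.79]
172.5 flip 1 [0.0, 1, 0.19, -1.0]
```

```bash
python3 -m handwheel '{"delta_pos":[[0,0.02,0],[0,0.04,0],[0.01,0.06,0],[0.01,0.08,0],[0.02,0.1,0],[0.02,0.12,-0.02],[0.03,0.14,-0.04],[0.03,0.15,-0.06],[0.04,0.16,-0.08],[0.045,0.162,-0.1],[0.045,0.162,-0.12],[0.045,0.162,-0.14]],"rot":[[84.4,53.5,76.7],[84.4,53.5,76.7],[84.4,53.5,76.7],[84.4,53.5,76.7],[84.4,53.5,76.7],[84.4,53.5,76.7],[84.4,53.5,76.7],[84.4,53.5,76.7],[84.4,53.5,76.7],[84.4,53.5,76.7],[84.4,53.5,76.7],[84.4,53.5,76.7]],"hand":[0.75,0.75,0.75,0.75,0.75,0.75,0.75,0.75,0.75,0.75,0.75,0.75]}'
python3 -c "
from plan import *
delta([.5276,-.0708,.16],grasp(-7.5,28))"
```

```text
clock: 12.3
position: [0.5259, -0.0738, 0.1833]
ee_rot: [0.209, 0.964, -0.078, -0.146]
ft_force: [0.1, 0.1, -0.1]
grip_width: 0.748
t 12.3 at [ 0.5259 -0.0738  0.1833] dpos [ 0.0017  0.003  -0.0233] rot [15.27  9.57 13.87]
```

```bash
python3 -m handwheel '{"delta_pos":[[0,0,-0.01],[0.001,0.002,-0.023],[0.001,0.002,-0.023],[0.001,0.002,-0.023]],"rot":[[15.3,9.6,13.9],[15.3,9.6,13.9],[15.3,9.6,13.9],[15.3,9.6,13.9]],"hand":[0.75,0.75,0.75,0.75]}'
cat >> h.py <<'E'
def wtubes(x,y,T=28,a=.045,zg=.031,name=None):
    p,W=cloud('wrist',name);z=W[...,2];best=None
    for m in comps((z>.022)&(z<.036),400):
        r=rect(W[m][:,:2]);print(r,m.sum())
        d=np.hypot(r[0][0]-x*1000,r[0][1]-y*1000)
        if best is None or d<best[0]: best=(d,r)
    r=best[1];t=np.radians(r[2]);c=r[0]/1000
    print("target",r);delta(np.r_[c+a*np.array([np.cos(t),np.sin(t)]),zg],grasp(r[2],T))
E
python3 -c "
from h import *
log();delta([.5276,-.0708,.16],grasp(-7.5,28));wtubes(.483,-.065)"
```

```text
clock: 12.7
position: [0.5265, -0.0729, 0.1595]
ee_rot: [0.066, 0.968, 0.014, -0.242]
ft_force: [0.4, -0.1, -0.9]
grip_width: 0.747
t 12.7 at [ 0.5265 -0.0729  0.1595] dpos [0.0011 0.0021 0.0005] rot [ 0.21 -0.1   0.23]
(array([ 437.6, -264.7]), array([152.2,   3.6], dtype=float32), -6.1) 2755
(array([496.3, 131.9]), array([130.6,  24.3], dtype=float32), -9.1) 6137
(array([480.5, -64.4]), array([130.4,  26.5], dtype=float32), -7.7) 5973
(array([604.5, 126.9]), array([55.5, 24.8], dtype=float32), -10.2) 2677
(array([629.5,  37.9]), array([27.7, 26.3], dtype=float32), -5.9) 1121
target (array([480.5, -64.4]), array([130.4,  26.5], dtype=float32), -7.7)
t 12.8 at [ 0.5268 -0.0722  0.1602] dpos [-0.0017  0.0018 -0.1292] rot [0.33 0.05 0.1 ]
```

```bash
python3 -m handwheel '{"delta_pos":[[-0.0017,0.0018,-0.04],[-0.0017,0.0018,-0.08],[-0.0017,0.0018,-0.11],[-0.0017,0.0018,-0.128],[-0.0017,0.0018,-0.128],[-0.0017,0.0018,-0.128],[-0.0017,0.0018,-0.128],[-0.0017,0.0018,-0.128],[-0.0017,0.0018,-0.128],[-0.0017,0.0018,-0.128]],"rot":[[0,0,0],[0,0,0],[0,0,0],[0,0,0],[0,0,0],[0,0,0],[0,0,0],[0,0,0],[0,0,0],[0,0,0]],"hand":[0.75,0.75,0.75,0.75,0.75,0.2,0.2,0.2,0.2,0.2]}' 40
python3 -c "
from h import *
log();delta(*place(0,-0.0245,-108,28,.016,.045,.31))"
```

```text
clock: 13.75
position: [0.5267, -0.0687, 0.0352]
ee_rot: [0.064, 0.969, 0.014, -0.239]
ft_force: [0.8, -0.9, 6.6]
grip_width: 0.348
cell [ 0.4298 -0.3408] tcp [ 0.4347 -0.3256  0.31  ]
t 13.8 at [ 0.5267 -0.0687  0.0352] dpos [-0.092  -0.2569  0.2748] rot [-84.26 -53.28 -76.97]
```

```bash
python3 -m handwheel '{"delta_pos":[[0,0,0],[0,0,0],[0,0,0]],"rot":[[0,0,0],[0,0,0],[0,0,0]],"hand":[0.6,0.6,0.6]}' 40
python3 -m handwheel '{"delta_pos":[[0,0,-0.005],[0,0,-0.005],[0,0,-0.005]],"rot":[[0,0,0],[0,0,0],[0,0,0]],"hand":[0.6,0.6,0.6]}' 40
python3 -m handwheel '{"delta_pos":[[0,0,-0.004],[0,0,-0.004],[0,0,-0.004]],"rot":[[0,0,0],[0,0,0],[0,0,0]],"hand":[0.6,0.6,0.6]}' 40
python3 -c "
from h import *
p,W=cloud('wrist','w8')"
```

```text
clock: 14.05
position: [0.5256, -0.0682, 0.0335]
ee_rot: [0.064, 0.969, 0.015, -0.24]
ft_force: [-0.8, -0.4, -0.3]
grip_width: 0.603
clock: 14.35
position: [0.5252, -0.0682, 0.0279]
ee_rot: [0.064, 0.968, 0.015, -0.241]
ft_force: [-0.5, -0.6, -0.8]
grip_width: 0.6
clock: 14.65
position: [0.5253, -0.0682, 0.024]
ee_rot: [0.064, 0.968, 0.015, -0.241]
ft_force: [-0.2, 0.3, -0.5]
grip_width: 0.6
```

View pics/w8.png

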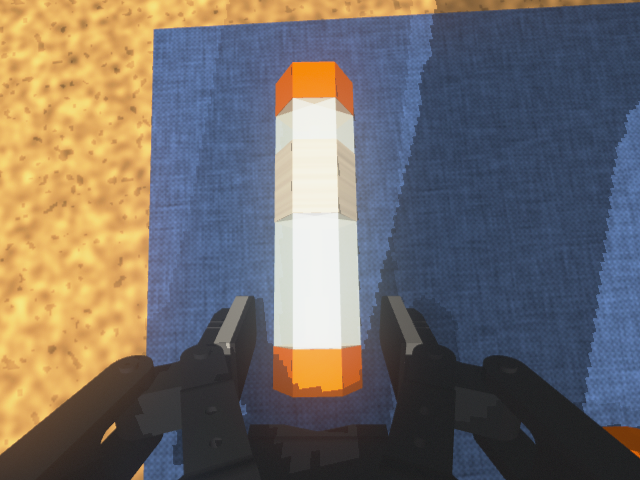

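```bash
python3 -m handwheel '{"delta_pos":[[0,0,0],[0,0,0],[0,0,0],[0,0,0]],"rot":[[0,0,0],[0,0,0],[0,0,0],[0,0,0]],"hand":[0.2,0.2,0.2,0.2]}' 40
python3 -c "
from h import *
log();delta(*place(0,-0.0245,-108,28,.01,.045,.31))"
```

```text
clock: 15.1
position: [0.5256, -0.0683, 0.0245]
ee_rot: [0.064, 0.968, 0.015, -0.24]
ft_force: [0.5, -0.4, 4.3]
grip_width: 0.38
cell [ 0.4298 -0.3408] tcp [ 0.4329 -0.3313  0.31  ]
t 15.1 at [ 0.5256 -0.0683  0.0245] dpos [-0.0928 -0.263   0.2855] rot [-84.42 -53.38 -76.89]
```

```bash
python3 -m handwheel '{"delta_pos":[[0,0,0.05],[0,0,0.10],[0,0,0.15],[0,-0.02,0.2],[-0.01,-0.04,0.25],[-0.02,-0.06,0.29],[-0.03,-0.09,0.31],[-0.04,-0.12,0.32],[-0.05,-0.15,0.32],[-0.06,-0.18,0.32],[-0.07,-0.21,0.32],[-0.08,-0.24,0.32]],"rot":[[0,0,0],[0,0,0],[-84.4,-53.4,-76.9],[-84.4,-53.4,-76.9],[-84.4,-53.4,-76.9],[-84.4,-53.4,-76.9],[-84.4,-53.4,-76.9],[-84.4,-53.4,-76.9],[-84.4,-53.4,-76.9],[-84.4,-53.4,-76.9],[-84.4,-53.4,-76.9],[-84.4,-53.4,-76.9]],"hand":[0.2,0.2,0.2,0.2,0.2,0.2,0.2,0.2,0.2,0.2,0.2,0.2]}' 40
python3 -c "
from h import *
log();delta(*place(0,-0.0245,-108,28,.01,.045,.31))"
```

```text
clock: 16.3
position: [0.4449, -0.3091, 0.3441]
ee_rot: [0.557, 0.757, -0.313, 0.141]
ft_force: [-0.9, -0.2, -0.5]
grip_width: 0.379
cell [ 0.4298 -0.3408] tcp [ 0.4329 -0.3313  0.31  ]
t 16.3 at [ 0.4449 -0.3091  0.3441] dpos [-0.0121 -0.0222 -0.0341] rot [-26.71 -16.76 -24.35]
```

```bash
python3 -m handwheel '{"delta_pos":[[0,0,0],[0,0,0],[-0.006,-0.01,-0.01],[-0.012,-0.022,-0.02],[-0.012,-0.022,-0.034],[-0.012,-0.022,-0.034],[-0.012,-0.022,-0.034]],"rot":[[-26.7,-16.8,-24.4],[-26.7,-16.8,-24.4],[-26.7,-16.8,-24.4],[-26.7,-16.8,-24.4],[-26.7,-16.8,-24.4],[-26.7,-16.8,-24.4],[-26.7,-16.8,-24.4]],"hand":[0.2,0.2,0.2,0.2,0.2,0.2,0.2]}' 40
cat >> h.py <<'E'
def wheld(cx,cy,psi,name=None):
    c=place(cx,cy,psi,28,0,0,0)[0]
    p,W=cloud('wrist',name);z=W[...,2]
    m=(abs(W[...,0]-c[0])<.06)&(abs(W[...,1]-c[1])<.06)&(z>.19)&(z<.34)
    m=max(comps(m),key=lambda a:a.sum());t=np.radians(psi)
    for lo in (.205,.23,.255):
        k=m&(z>lo)&(z<lo+.015);r=rect(W[k][:,:2]);ax=r[0]+8.6*np.array([np.cos(t),np.sin(t)])
        print(lo,r[1:],"axis",np.round(ax,1),"move mm",np.round(c[:2]*1000-ax,1))
E
python3 -c "
from h import *
log();delta(*place(0,-0.0245,-108,28,.01,.045,.31));wheld(0,-.0245,-108)"
```

```text
clock: 17.0
position: [0.4335, -0.3302, 0.3105]
ee_rot: [0.692, 0.506, -0.417, 0.3]
ft_force: [-0.8, -0.3, 0.2]
grip_width: 0.377
cell [ 0.4298 -0.3408] tcp [ 0.4329 -0.3313  0.31  ]
t 17.0 at [ 0.4335 -0.3302  0.3105] dpos [-0.0006 -0.0011 -0.0005] rot [-0.26 -0.28 -0.15]
cell [ 0.4298 -0.3408] tcp [ 0.4298 -0.3408  0.    ]
0.205 (array([34.6, 17.6], dtype=float32), -16.5) axis [ 428.6 -338.2] move mm [ 1.1 -2.7]
0.23 (array([34.7, 17.1], dtype=float32), -17.3) axis [ 429.5 -338.5] move mm [ 0.2 -2.4]
0.255 (array([34.7, 17.6], dtype=float32), -18.3) axis [ 429.8 -338.8] move mm [-0.1 -2.1]
```

```bash
python3 -m handwheel '{"delta_pos":[[0,-0.002,-0.02],[0,-0.002,-0.05],[0,-0.002,-0.08],[0,-0.002,-0.11],[0,-0.002,-0.128],[0,-0.002,-0.128],[0,-0.002,-0.128],[0,-0.002,-0.128],[0,-0.002,-0.128],[0,-0.002,-0.128],[0,-0.002,-0.128]],"rot":[[0,0,0],[0,0,0],[0,0,0],[0,0,0],[0,0,0],[0,0,0],[0,0,0],[0,0,0],[0,0,0],[0,0,0],[0,0,0]],"hand":[0.2,0.2,0.2,0.2,0.2,0.2,0.75,0.75,0.75,0.75,0.75]}' 40
python3 -m handwheel '{"delta_pos":[[0,0.01,0.05],[0,0.02,0.1],[0,0.06,0.14],[0,0.1,0.14],[0,0.1,0.14]],"rot":[[0,0,0],[0,0,0],[0,0,0],[0,0,0],[0,0,0]],"hand":[0.75,0.75,0.75,0.75,0.75]}' 40
python3 -c "
from plan import *
log()
p,W=cloud('top','t9')
cv2.imwrite('pics/t9c.png',cv2.resize(p[180:330,180:480,::-1],(800,400)))
tryg(.6423,.0355,-6.5,(-.049,-.0245),-108,zg=.0245)
"
```

```text
clock: 18.15
position: [0.4336, -0.3322, 0.1825]
ee_rot: [0.693, 0.505, -0.416, 0.301]
ft_force: [-0.5, -0.2, -0.0]
grip_width: 0.753
clock: 18.65
position: [0.4359, -0.227, 0.3227]
ee_rot: [0.692, 0.508, -0.414, 0.302]
ft_force: [0.4, -0.3, -0.2]
grip_width: 0.746
-6.5 flip 0 [0.18, 1, 0.1, 0.21, 'pl', 0.25, 1, 0.32]
t 18.7 at [ 0.4349 -0.2296  0.3224] dpos [ 0.2521  0.26   -0.1624] rot [83.93 54.19 77.42]
-6.5 flip 1 [0.1, 1, 0.07, 0.17]
173.5 flip 0 [0.33, 1, 0.1, 0.16, 'pl', 0.36, 1, 0.31]
t 18.7 at [ 0.4349 -0.2296  0.3224] dpos [ 0.1627  0.2702 -0.1624] rot [ 51.97 -80.49 -61.24]
173.5 flip 1 [0.28, 1, 0.19, 0.16]
```

View pics/t9c.png

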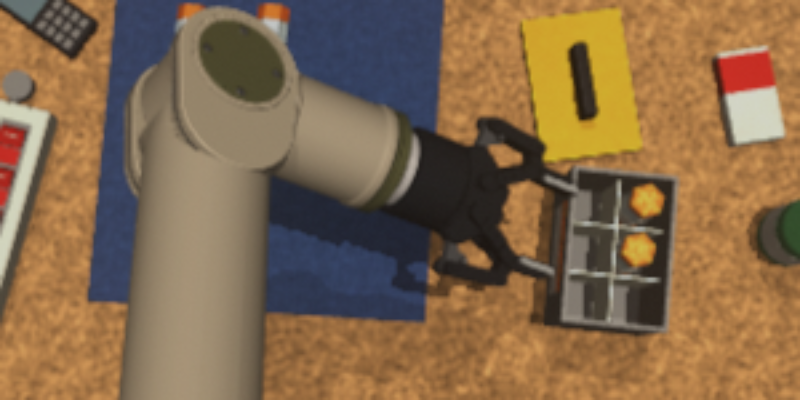

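```bash
python3 -m handwheel '{"delta_pos":[[0.01,0.02,0],[0.03,0.04,0],[0.05,0.06,0],[0.07,0.08,0],[0.09,0.1,0],[0.11,0.12,-0.02],[0.13,0.14,-0.04],[0.15,0.16,-0.06],[0.17,0.18,-0.08],[0.19,0.2,-0.1],[0.21,0.22,-0.12],[0.23,0.24,-0.14]],"rot":[[83.9,54.2,77.4],[83.9,54.2,77.4],[83.9,54.2,77.4],[83.9,54.2,77.4],[83.9,54.2,77.4],[83.9,54.2,77.4],[83.9,54.2,77.4],[83.9,54.2,77.4],[83.9,54.2,77.4],[83.9,54.2,77.4],[83.9,54.2,77.4],[83.9,54.2,77.4]],"hand":[0.75,0.75,0.75,0.75,0.75,0.75,0.75,0.75,0.75,0.75,0.75,0.75]}'
python3 -c "
from plan import *
delta([.687,.0304,.16],grasp(-6.5,28))"
```

```text
clock: 19.9
position: [0.6641, 0.0069, 0.1812]
ee_rot: [0.204, 0.965, -0.083, -0.145]
ft_force: [0.6, 0.7, -0.5]
grip_width: 0.751
t 19.9 at [0.6641 0.0069 0.1812] dpos [ 0.0229  0.0235 -0.0212] rot [15.56  9.87 14.1 ]
```

```bash
python3 -m handwheel '{"delta_pos":[[0.01,0.01,-0.01],[0.022,0.022,-0.021],[0.022,0.022,-0.021],[0.022,0.022,-0.021]],"rot":[[15.6,9.9,14.1],[15.6,9.9,14.1],[15.6,9.9,14.1],[15.6,9.9,14.1]],"hand":[0.7,0.7,0.7,0.7]}'
python3 -c "
from h import *
log();wtubes(.642,.0355,zg=.0245,name='w10')"
```

```text
clock: 20.3
position: [0.6852, 0.0265, 0.1579]
ee_rot: [0.058, 0.968, 0.012, -0.243]
ft_force: [-0.1, -0.0, -1.1]
grip_width: 0.7
(array([518.2, 280.6]), array([151.9,  26.2], dtype=float32), -4.1) 2384
(array([496.7, 133.9]), array([132.1,  26.7], dtype=float32), -8.5) 4561
(array([642.5, 124.3]), array([130.4,  26.5], dtype=float32), -6.7) 5571
(array([642.5,  37.1]), array([130.4,  26.8], dtype=float32), -6.0) 6067
target (array([642.5,  37.1]), array([130.4,  26.8], dtype=float32), -6.0)
t 20.4 at [0.6855 0.0273 0.1592] dpos [ 0.0018  0.005  -0.1347] rot [0.35 0.02 0.87]
```

View pics/w10.png

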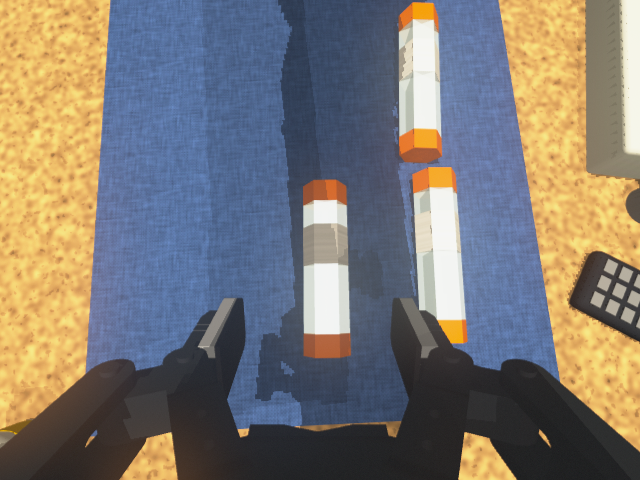

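```bash
python3 -m handwheel '{"delta_pos":[[0.0018,0.005,-0.04],[0.0018,0.005,-0.08],[0.0018,0.005,-0.11],[0.0018,0.005,-0.134],[0.0018,0.005,-0.134],[0.0018,0.005,-0.134],[0.0018,0.005,-0.134],[0.0018,0.005,-0.134],[0.0018,0.005,-0.134],[0.0018,0.005,-0.134]],"rot":[[0.3,0,0.9],[0.3,0,0.9],[0.3,0,0.9],[0.3,0,0.9],[0.3,0,0.9],[0.3,0,0.9],[0.3,0,0.9],[0.3,0,0.9],[0.3,0,0.9],[0.3,0,0.9]],"hand":[0.65,0.65,0.65,0.65,0.65,0.2,0.2,0.2,0.2,0.2]}' 40
python3 -c "
from h import *
log();delta(*place(-.049,-0.0245,-108,28,.01,.045,.31))"
```

```text
clock: 21.35
position: [0.6885, 0.0347, 0.0298]
ee_rot: [0.048, 0.97, 0.013, -0.239]
ft_force: [1.0, 0.0, 6.8]
grip_width: 0.379
cell [ 0.3811 -0.3354] tcp [ 0.3842 -0.3259  0.31  ]
t 21.4 at [0.6885 0.0347 0.0298] dpos [-0.3043 -0.3606  0.2802] rot [-83.96 -54.65 -78.49]
```

```bash
python3 -m handwheel '{"delta_pos":[[0,0,0.05],[0,0,0.10],[0,-0.01,0.15],[-0.03,-0.03,0.2],[-0.06,-0.06,0.24],[-0.09,-0.09,0.28],[-0.12,-0.12,0.31],[-0.15,-0.16,0.31],[-0.18,-0.2,0.31],[-0.21,-0.24,0.31],[-0.24,-0.28,0.31],[-0.27,-0.32,0.31]],"rot":[[0,0,0],[0,0,0],[-84,-54.6,-78.5],[-84,-54.6,-78.5],[-84,-54.6,-78.5],[-84,-54.6,-78.5],[-84,-54.6,-78.5],[-84,-54.6,-78.5],[-84,-54.6,-78.5],[-84,-54.6,-78.5],[-84,-54.6,-78.5],[-84,-54.6,-78.5]],"hand":[0.2,0.2,0.2,0.2,0.2,0.2,0.2,0.2,0.2,0.2,0.2,0.2]}' 40
python3 -c "
from h import *
log();delta(*place(-.049,-0.0245,-108,28,.015,.045,.31))"
```

```text
clock: 22.55
position: [0.4314, -0.2663, 0.3377]
ee_rot: [0.549, 0.764, -0.31, 0.137]
ft_force: [-0.2, 0.2, -0.3]
grip_width: 0.379
cell [ 0.3811 -0.3354] tcp [ 0.3857 -0.3211  0.31  ]
t 22.6 at [ 0.4314 -0.2663  0.3377] dpos [-0.0457 -0.0548 -0.0277] rot [-27.31 -17.41 -25.28]
```

```bash
python3 -m handwheel '{"delta_pos":[[-0.01,-0.01,0],[-0.02,-0.02,0],[-0.03,-0.035,-0.01],[-0.045,-0.054,-0.02],[-0.045,-0.054,-0.028],[-0.045,-0.054,-0.028],[-0.045,-0.054,-0.028]],"rot":[[-27.3,-17.4,-25.3],[-27.3,-17.4,-25.3],[-27.3,-17.4,-25.3],[-27.3,-17.4,-25.3],[-27.3,-17.4,-25.3],[-27.3,-17.4,-25.3],[-27.3,-17.4,-25.3]],"hand":[0.2,0.2,0.2,0.2,0.2,0.2,0.2]}' 40
python3 -c "
from h import *
log();delta(*place(-.049,-0.0245,-108,28,.015,.045,.31));wheld(-.049,-.0245,-108)"
```

```text
clock: 23.25
position: [0.3879, -0.3187, 0.3096]
ee_rot: [0.692, 0.507, -0.417, 0.299]
ft_force: [0.6, 0.7, -0.0]
grip_width: 0.377
cell [ 0.3811 -0.3354] tcp [ 0.3857 -0.3211  0.31  ]
t 23.2 at [ 0.3879 -0.3187  0.3096] dpos [-0.0022 -0.0024  0.0004] rot [-0.36 -0.39 -0.15]
cell [ 0.3811 -0.3354] tcp [ 0.3811 -0.3354  0.    ]
0.205 (array([34.6, 18.1], dtype=float32), -17.7) axis [ 381.1 -331.1] move mm [-0.1 -4.3]
0.23 (array([34.8, 17.9], dtype=float32), -18.9) axis [ 382.  -331.9] move mm [-1.  -3.5]
0.255 (array([34.7, 18. ], dtype=float32), -18.4) axis [ 382.3 -332.3] move mm [-1.3 -3.1]
```

```bash
python3 -m handwheel '{"delta_pos":[[-0.001,-0.003,-0.02],[-0.001,-0.003,-0.05],[-0.001,-0.003,-0.08],[-0.001,-0.003,-0.11],[-0.001,-0.003,-0.127],[-0.001,-0.003,-0.127],[-0.001,-0.003,-0.127],[-0.001,-0.003,-0.127],[-0.001,-0.003,-0.127],[-0.001,-0.003,-0.127],[-0.001,-0.003,-0.127]],"rot":[[0,0,0],[0,0,0],[0,0,0],[0,0,0],[0,0,0],[0,0,0],[0,0,0],[0,0,0],[0,0,0],[0,0,0],[0,0,0]],"hand":[0.2,0.2,0.2,0.2,0.2,0.2,0.75,0.75,0.75,0.75,0.75]}' 40
python3 -m handwheel '{"delta_pos":[[0,0.01,0.05],[0,0.02,0.1],[0,0.06,0.14],[0,0.1,0.14],[0,0.1,0.14]],"rot":[[0,0,0],[0,0,0],[0,0,0],[0,0,0],[0,0,0]],"hand":[0.75,0.75,0.75,0.75,0.75]}' 40
python3 -c "
from plan import *
log()
p,W=cloud('top','t11')
cv2.imwrite('pics/t11c.png',cv2.resize(p[180:330,180:480,::-1],(800,400)))
tryg(.6425,.124,-6.7,(0,.0245),-108,zg=.0245)
"
```

```text
clock: 24.4
position: [0.3868, -0.3217, 0.1824]
ee_rot: [0.693, 0.506, -0.417, 0.3]
ft_force: [0.3, -0.1, 1.5]
grip_width: 0.75
clock: 24.9
position: [0.3887, -0.2171, 0.3229]
ee_rot: [0.692, 0.509, -0.415, 0.301]
ft_force: [-0.4, -0.4, -0.4]
grip_width: 0.752
-6.7 flip 0 [0.18, 1, 0.11, 0.21, 'pl', 0.24, 1, 0.45]
t 24.9 at [ 0.3879 -0.2195  0.3224] dpos [ 0.2993  0.3383 -0.1624] rot [84.1  53.87 77.16]
-6.7 flip 1 [0.1, 1, 0.06, 0.18]
173.3 flip 0 [0.29, 1, 0.12, 0.22, 'pl', 0.41, 1, 0.45]
t 24.9 at [ 0.3879 -0.2195  0.3224] dpos [ 0.2099  0.3488 -0.1624] rot [ 51.73 -80.76 -61.48]
173.3 flip 1 [0.31, 1, 0.14, 0.23]
```

View pics/t11c.png

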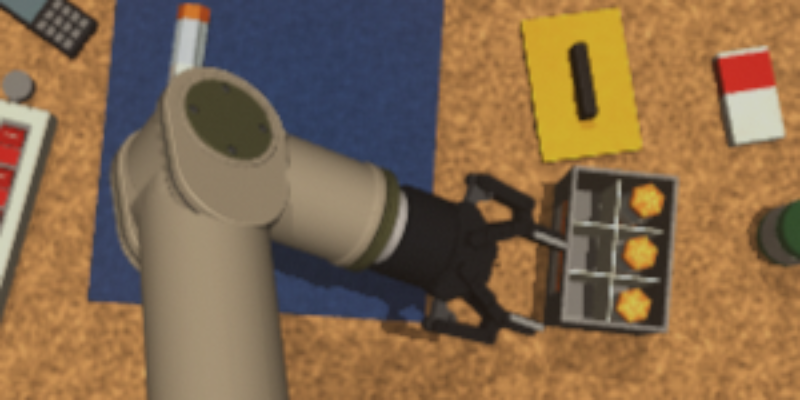

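Three are in. Next is the tube at (642,124).

```bash
python3 -m handwheel '{"delta_pos":[[0.02,0.02,0],[0.04,0.04,0],[0.07,0.07,0],[0.1,0.1,0],[0.13,0.13,0],[0.16,0.16,-0.02],[0.19,0.19,-0.04],[0.21,0.22,-0.06],[0.23,0.25,-0.08],[0.25,0.28,-0.1],[0.27,0.3,-0.12],[0.29,0.32,-0.14]],"rot":[[84.1,53.9,77.2],[84.1,53.9,77.2],[84.1,53.9,77.2],[84.1,53.9,77.2],[84.1,53.9,77.2],[84.1,53.9,77.2],[84.1,53.9,77.2],[84.1,53.9,77.2],[84.1,53.9,77.2],[84.1,53.9,77.2],[84.1,53.9,77.2],[84.1,53.9,77.2]],"hand":[0.75,0.75,0.75,0.75,0.75,0.75,0.75,0.75,0.75,0.75,0.75,0.75]}'
python3 -c "
from plan import *
delta([.6872,.1188,.16],grasp(-6.7,28))"
```

```text
clock: 26.15
position: [0.6774, 0.098, 0.1811]
ee_rot: [0.203, 0.965, -0.082, -0.145]
ft_force: [0.2, 0.1, 0.4]
grip_width: 0.751
t 26.1 at [0.6774 0.098  0.1811] dpos [ 0.0098  0.0208 -0.0211] rot [15.45  9.77 13.88]
```

```bash
python3 -m handwheel '{"delta_pos":[[0.005,0.01,-0.01],[0.009,0.021,-0.021],[0.009,0.021,-0.021],[0.009,0.021,-0.021]],"rot":[[15.4,9.8,13.9],[15.4,9.8,13.9],[15.4,9.8,13.9],[15.4,9.8,13.9]],"hand":[0.7,0.7,0.7,0.7]}'
python3 -c "
from h import *
log();wtubes(.642,.124,zg=.0235,name='w12')"
```

```text
clock: 26.55
position: [0.6857, 0.116, 0.1578]
ee_rot: [0.06, 0.968, 0.012, -0.243]
ft_force: [-0.3, -1.0, -0.3]
grip_width: 0.701
(array([536.1, 290.3]), array([184.9,  82.8], dtype=float32), 18.0) 2314
(array([497.1, 134.2]), array([131.6,  26.5], dtype=float32), -8.6) 4644
(array([642.9, 124.7]), array([130.1,  27. ], dtype=float32), -6.5) 6050
target (array([642.9, 124.7]), array([130.1,  27. ], dtype=float32), -6.5)
t 26.6 at [0.6859 0.117  0.1592] dpos [ 0.0017  0.0027 -0.1357] rot [0.46 0.02 0.58]
```

```bash
python3 -m handwheel '{"delta_pos":[[0.0017,0.0027,-0.04],[0.0017,0.0027,-0.08],[0.0017,0.0027,-0.11],[0.0017,0.0027,-0.135],[0.0017,0.0027,-0.135],[0.0017,0.0027,-0.135],[0.0017,0.0027,-0.135],[0.0017,0.0027,-0.135],[0.0017,0.0027,-0.135],[0.0017,0.0027,-0.135]],"rot":[[0.4,0,0.6],[0.4,0,0.6],[0.4,0,0.6],[0.4,0,0.6],[0.4,0,0.6],[0.4,0,0.6],[0.4,0,0.6],[0.4,0,0.6],[0.4,0,0.6],[0.4,0,0.6]],"hand":[0.65,0.65,0.65,0.65,0.65,0.2,0.2,0.2,0.2,0.2]}' 40
python3 -c "
from h import *
log();delta(*place(0,0.0245,-108,28,.013,.045,.31))"
```

```text
clock: 27.6
position: [0.6885, 0.1221, 0.0286]
ee_rot: [0.053, 0.969, 0.015, -0.239]
ft_force: [1.7, -1.1, 6.0]
grip_width: 0.378
cell [ 0.4352 -0.2922] tcp [ 0.4392 -0.2798  0.31  ]
t 27.6 at [0.6885 0.1221 0.0286] dpos [-0.2493 -0.4019  0.2814] rot [-84.15 -54.19 -78.12]
```

```bash
python3 -m handwheel '{"delta_pos":[[0,0,0.05],[0,0,0.10],[0,-0.03,0.15],[-0.02,-0.06,0.2],[-0.05,-0.1,0.24],[-0.08,-0.14,0.28],[-0.1,-0.18,0.3],[-0.13,-0.22,0.31],[-0.16,-0.26,0.31],[-0.19,-0.3,0.31],[-0.21,-0.34,0.31],[-0.24,-0.38,0.31]],"rot":[[0,0,0],[0,0,0],[-84.1,-54.2,-78.1],[-84.1,-54.2,-78.1],[-84.1,-54.2,-78.1],[-84.1,-54.2,-78.1],[-84.1,-54.2,-78.1],[-84.1,-54.2,-78.1],[-84.1,-54.2,-78.1],[-84.1,-54.2,-78.1],[-84.1,-54.2,-78.1],[-84.1,-54.2,-78.1]],"hand":[0.2,0.2,0.2,0.2,0.2,0.2,0.2,0.2,0.2,0.2,0.2,0.2]}' 40
python3 -c "
from h import *
log();delta(*place(0,0.0245,-108,28,.013,.045,.31))"
```

```text
clock: 28.8
position: [0.4669, -0.2297, 0.3365]
ee_rot: [0.552, 0.762, -0.31, 0.138]
ft_force: [-0.3, -1.1, 0.5]
grip_width: 0.373
cell [ 0.4352 -0.2922] tcp [ 0.4392 -0.2798  0.31  ]
t 28.8 at [ 0.4669 -0.2297  0.3365] dpos [-0.0276 -0.0501 -0.0265] rot [-27.2  -17.14 -25.05]
```

```bash
python3 -m handwheel '{"delta_pos":[[-0.01,-0.01,0],[-0.02,-0.02,0],[-0.027,-0.035,-0.01],[-0.028,-0.052,-0.02],[-0.028,-0.052,-0.027],[-0.028,-0.052,-0.027],[-0.028,-0.052,-0.027]],"rot":[[-27.2,-17.2,-25],[-27.2,-17.2,-25],[-27.2,-17.2,-25],[-27.2,-17.2,-25],[-27.2,-17.2,-25],[-27.2,-17.2,-25],[-27.2,-17.2,-25]],"hand":[0.2,0.2,0.2,0.2,0.2,0.2,0.2]}' 40
python3 -c "
from h import *
log();delta(*place(0,0.0245,-108,28,.013,.045,.31));wheld(0,.0245,-108)"
```

```text
clock: 29.5
position: [0.4402, -0.28, 0.309]
ee_rot: [0.692, 0.507, -0.417, 0.3]
ft_force: [-0.0, 1.0, -0.6]
grip_width: 0.379
cell [ 0.4352 -0.2922] tcp [ 0.4392 -0.2798  0.31  ]
t 29.5 at [ 0.4402 -0.28    0.309 ] dpos [-0.0009  0.0002  0.001 ] rot [-0.34 -0.34 -0.23]
cell [ 0.4352 -0.2922] tcp [ 0.4352 -0.2922  0.    ]
0.205 (array([34.6, 17.6], dtype=float32), -17.5) axis [ 433.9 -291.2] move mm [ 1.3 -1. ]
0.23 (array([34.7, 17.7], dtype=float32), -18.9) axis [ 434.7 -292.1] move mm [ 0.5 -0.1]
0.255 (array([34.5, 17.6], dtype=float32), -18.2) axis [ 435.2 -292.3] move mm [-0.   0.1]
```

```bash
python3 -m handwheel '{"delta_pos":[[0.001,-0.001,-0.02],[0.001,-0.001,-0.05],[0.001,-0.001,-0.08],[0.001,-0.001,-0.11],[0.001,-0.001,-0.127],[0.001,-0.001,-0.127],[0.001,-0.001,-0.127],[0.001,-0.001,-0.127],[0.001,-0.001,-0.127],[0.001,-0.001,-0.127],[0.001,-0.001,-0.127]],"rot":[[0,0,0],[0,0,0],[0,0,0],[0,0,0],[0,0,0],[0,0,0],[0,0,0],[0,0,0],[0,0,0],[0,0,0],[0,0,0]],"hand":[0.2,0.2,0.2,0.2,0.2,0.2,0.75,0.75,0.75,0.75,0.75]}' 40
python3 -m handwheel '{"delta_pos":[[0,0.01,0.05],[0,0.02,0.1],[0,0.06,0.14],[0,0.1,0.14],[0,0.1,0.14]],"rot":[[0,0,0],[0,0,0],[0,0,0],[0,0,0],[0,0,0]],"hand":[0.75,0.75,0.75,0.75,0.75]}' 40
python3 -c "
from plan import *
log()
p,W=cloud('top','t13')
cv2.imwrite('pics/t13c.png',cv2.resize(p[180:330,180:480,::-1],(800,400)))
tryg(.497,.134,-8.6,(.049,.0245),-108,zg=.0245)
"
```

```text
clock: 30.65
position: [0.441, -0.2811, 0.1818]
ee_rot: [0.693, 0.506, -0.417, 0.301]
ft_force: [0.4, -0.7, 0.6]
grip_width: 0.748
clock: 31.15
position: [0.443, -0.1758, 0.3221]
ee_rot: [0.691, 0.509, -0.414, 0.302]
ft_force: [-0.0, -0.5, -1.2]
grip_width: 0.752
-8.6 flip 0 [0.38, 1, 0.09, 0.44, 'pl', 0.44, 1, 0.58]
t 31.2 at [ 0.4422 -0.1785  0.3217] dpos [ 0.0993  0.3058 -0.1617] rot [84.57 52.35 75.73]
-8.6 flip 1 [0.19, 1, 0.05, 0.41]
171.4 flip 0 [0.0, 1, 0.65, -1.0]
t 31.2 at [ 0.4422 -0.1785  0.3217] dpos [ 0.0103  0.3192 -0.1617] rot [ 50.65 -81.82 -62.95]
171.4 flip 1 [0.11, 1, 0.08, 0.0]
```

View pics/t13c.png

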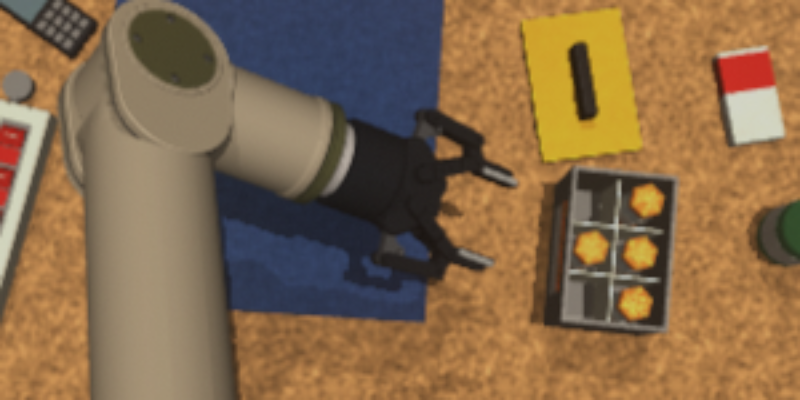

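```bash
python3 -m handwheel '{"delta_pos":[[0.01,0.02,0],[0.02,0.05,0],[0.03,0.08,0],[0.04,0.11,0],[0.05,0.14,0],[0.06,0.17,-0.02],[0.07,0.2,-0.04],[0.08,0.23,-0.06],[0.09,0.26,-0.08],[0.095,0.28,-0.1],[0.099,0.3,-0.12],[0.099,0.305,-0.14]],"rot":[[84.6,52.3,75.7],[84.6,52.3,75.7],[84.6,52.3,75.7],[84.6,52.3,75.7],[84.6,52.3,75.7],[84.6,52.3,75.7],[84.6,52.3,75.7],[84.6,52.3,75.7],[84.6,52.3,75.7],[84.6,52.3,75.7],[84.6,52.3,75.7],[84.6,52.3,75.7]],"hand":[0.75,0.75,0.75,0.75,0.75,0.75,0.75,0.75,0.75,0.75,0.75,0.75]}'
python3 -c "
from plan import *
delta([.5415,.1273,.16],grasp(-8.6,28))"
```

```text
clock: 32.4
position: [0.5402, 0.1251, 0.1802]
ee_rot: [0.21, 0.963, -0.074, -0.15]
ft_force: [-0.9, 0.0, -0.6]
grip_width: 0.749
t 32.4 at [0.5402 0.1251 0.1802] dpos [ 0.0013  0.0022 -0.0202] rot [14.81  9.05 13.01]
```

```bash
python3 -m handwheel '{"delta_pos":[[0.001,0.002,-0.01],[0.001,0.002,-0.02],[0.001,0.002,-0.02],[0.001,0.002,-0.02]],"rot":[[14.8,9,13],[14.8,9,13],[14.8,9,13],[14.8,9,13]],"hand":[0.7,0.7,0.7,0.7]}'
python3 -c "
from h import *
log();wtubes(.497,.134,zg=.0235,name='w14')"
```

```text
clock: 32.8
position: [0.5411, 0.1228, 0.1596]
ee_rot: [0.078, 0.967, 0.016, -0.241]
ft_force: [0.1, -0.2, -0.1]
grip_width: 0.703
(array([457.7, 296. ]), array([269. ,   4.8], dtype=float32), -13.6) 3308
(array([497.2, 134.4]), array([130.6,  26.8], dtype=float32), -9.0) 5978
target (array([497.2, 134.4]), array([130.6,  26.8], dtype=float32), -9.0)
t 32.9 at [0.5412 0.124  0.1604] dpos [ 0.0005  0.0034 -0.1369] rot [0.45 0.12 0.1 ]
```

```bash
python3 -m handwheel '{"delta_pos":[[0.0005,0.0034,-0.04],[0.0005,0.0034,-0.08],[0.0005,0.0034,-0.11],[0.0005,0.0034,-0.136],[0.0005,0.0034,-0.136],[0.0005,0.0034,-0.136],[0.0005,0.0034,-0.136],[0.0005,0.0034,-0.136],[0.0005,0.0034,-0.136],[0.0005,0.0034,-0.136]],"rot":[[0.4,0,0],[0.4,0,0],[0.4,0,0],[0.4,0,0],[0.4,0,0],[0.4,0,0],[0.4,0,0],[0.4,0,0],[0.4,0,0],[0.4,0,0]],"hand":[0.65,0.65,0.65,0.65,0.65,0.2,0.2,0.2,0.2,0.2]}' 40
python3 -c "
from h import *
log();delta(*place(.049,0.0245,-108,28,.013,.045,.31))"
```

```text
clock: 33.85
position: [0.5425, 0.1295, 0.0274]
ee_rot: [0.075, 0.968, 0.02, -0.239]
ft_force: [1.2, 0.4, 7.0]
grip_width: 0.375
cell [ 0.4839 -0.2976] tcp [ 0.4879 -0.2853  0.31  ]
t 33.9 at [0.5425 0.1295 0.0274] dpos [-0.0546 -0.4148  0.2826] rot [-84.89 -51.93 -76.23]
```

```bash
python3 -m handwheel '{"delta_pos":[[0,0,0.05],[0,0,0.10],[0,-0.03,0.15],[0,-0.06,0.2],[-0.01,-0.1,0.24],[-0.01,-0.14,0.28],[-0.02,-0.18,0.3],[-0.03,-0.22,0.31],[-0.03,-0.26,0.31],[-0.04,-0.3,0.31],[-0.05,-0.34,0.31],[-0.05,-0.38,0.31]],"rot":[[0,0,0],[0,0,0],[-84.9,-51.9,-76.2],[-84.9,-51.9,-76.2],[-84.9,-51.9,-76.2],[-84.9,-51.9,-76.2],[-84.9,-51.9,-76.2],[-84.9,-51.9,-76.2],[-84.9,-51.9,-76.2],[-84.9,-51.9,-76.2],[-84.9,-51.9,-76.2],[-84.9,-51.9,-76.2]],"hand":[0.2,0.2,0.2,0.2,0.2,0.2,0.2,0.2,0.2,0.2,0.2,0.2]}' 40
python3 -c "
from h import *
log();delta(*place(.049,0.0245,-108,28,.013,.045,.31))"
```

```text
clock: 35.05
position: [0.4902, -0.2525, 0.3366]
ee_rot: [0.563, 0.752, -0.311, 0.142]
ft_force: [0.5, 0.2, -1.6]
grip_width: 0.379
cell [ 0.4839 -0.2976] tcp [ 0.4879 -0.2853  0.31  ]
t 35.0 at [ 0.4902 -0.2525  0.3366] dpos [-0.0023 -0.0327 -0.0266] rot [-26.67 -16.03 -23.69]
```

```bash
python3 -m handwheel '{"delta_pos":[[0,-0.01,0],[-0.001,-0.02,0],[-0.002,-0.033,-0.01],[-0.002,-0.033,-0.02],[-0.002,-0.033,-0.027],[-0.002,-0.033,-0.027],[-0.002,-0.033,-0.027]],"rot":[[-26.7,-16,-23.7],[-26.7,-16,-23.7],[-26.7,-16,-23.7],[-26.7,-16,-23.7],[-26.7,-16,-23.7],[-26.7,-16,-23.7],[-26.7,-16,-23.7]],"hand":[0.2,0.2,0.2,0.2,0.2,0.2,0.2]}' 40
python3 -c "
from h import *
log();delta(*place(.049,0.0245,-108,28,.013,.045,.31));wheld(.049,.0245,-108)"
```

```text
clock: 35.75
position: [0.4895, -0.2838, 0.3091]
ee_rot: [0.692, 0.507, -0.417, 0.3]
ft_force: [0.7, -0.3, -0.4]
grip_width: 0.381
cell [ 0.4839 -0.2976] tcp [ 0.4879 -0.2853  0.31  ]
t 35.8 at [ 0.4895 -0.2838  0.3091] dpos [-0.0016 -0.0014  0.0009] rot [-0.28 -0.39 -0.17]
cell [ 0.4839 -0.2976] tcp [ 0.4839 -0.2976  0.    ]
0.205 (array([34.5, 17.7], dtype=float32), -17.3) axis [ 483.5 -294.4] move mm [ 0.4 -3.2]
0.23 (array([34.5, 17.8], dtype=float32), -18.5) axis [ 484.3 -294.8] move mm [-0.4 -2.8]
0.255 (array([34.4, 17.9], dtype=float32), -17.9) axis [ 484.8 -295.2] move mm [-0.9 -2.4]
```

```bash
python3 -m handwheel '{"delta_pos":[[0,-0.003,-0.02],[0,-0.003,-0.05],[0,-0.003,-0.08],[0,-0.003,-0.11],[0,-0.003,-0.127],[0,-0.003,-0.127],[0,-0.003,-0.127],[0,-0.003,-0.127],[0,-0.003,-0.127],[0,-0.003,-0.127],[0,-0.003,-0.127]],"rot":[[0,0,0],[0,0,0],[0,0,0],[0,0,0],[0,0,0],[0,0,0],[0,0,0],[0,0,0],[0,0,0],[0,0,0],[0,0,0]],"hand":[0.2,0.2,0.2,0.2,0.2,0.2,0.75,0.75,0.75,0.75,0.75]}' 40
python3 -m handwheel '{"delta_pos":[[0,0.01,0.05],[0,0.02,0.1],[0,0.06,0.14],[0,0.1,0.14],[0,0.1,0.14]],"rot":[[0,0,0],[0,0,0],[0,0,0],[0,0,0],[0,0,0]],"hand":[0.75,0.75,0.75,0.75,0.75]}' 40
python3 -c "
from plan import *
log()
p,W=cloud('top','t15')
cv2.imwrite('pics/t15c.png',cv2.resize(p[150:330,130:490,::-1],(800,400)))
z=W[...,2]
m=(abs(W[...,0]-.62)<.12)&(abs(W[...,1]+.305)<.1)&(z>.040)&(z<.053);m=max(comps(m),key=lambda a:a.sum());print('bar',rect(W[m][:,:2]))
k=m.copy()
m=(abs(W[...,0]-.62)<.12)&(abs(W[...,1]+.305)<.1)&(z>.008)&(z<.053);m=max(comps(m),key=lambda a:a.sum());print('lid',rect(W[m][:,:2]))
m=(abs(W[...,0]-.432)<.05)&(abs(W[...,1]+.315)<.04)&(p[...,0]>150)&(p[...,2]<100)
print('caps z',[ (np.round(W[c].mean(0)*1000),c.sum()) for c in comps(m,15)])
q0=np.array(manip.get_obs()['joint_pos'])
for yaw in (7.5,187.5):
  for z in (.2,):
    rot=grasp(yaw,0);q,mm,s,mj=path(q0,np.array([.621,-.305,z]),rot);print(yaw,mm,s,mj,np.round(q,2))
    if s==1:
      print(path(q,np.array([.621,-.305,.035]),rot,8)[1:]);
      q2=path(q,np.array([.4325,-.3165,.25]),grasp(yaw-13.9,0),12);print(q2);print(path(q2[0],np.array([.4325,-.3165,.17]),grasp(yaw-13.9,0),8))
delta([.621,-.305,.2],grasp(7.5,0))
"
```

```text
clock: 36.9
position: [0.4896, -0.2867, 0.1819]
ee_rot: [0.692, 0.506, -0.417, 0.301]
ft_force: [0.4, -0.6, -0.7]
grip_width: 0.75
clock: 37.4
position: [0.4916, -0.1808, 0.322]
ee_rot: [0.691, 0.509, -0.415, 0.302]
ft_force: [0.3, 0.6, -0.5]
grip_width: 0.747
bar (array([ 620. , -304.5]), array([78.2, 16.7], dtype=float32), 7.9)
lid (array([ 621.5, -305.2]), array([162.8, 112.5], dtype=float32), 6.9)
caps z [(array([ 476., -294.,  136.]), np.int64(56)), (array([ 474., -345.,  136.]), np.int64(55)), (array([ 434., -292.,  136.]), np.int64(113)), (array([ 428., -339.,  136.]), np.int64(112)), (array([ 387., -331.,  136.]), np.int64(42))]
7.5 0.4001023665683672 1 0.14859501719387636 [ 0.16  0.52  0.33  1.34 -0.17  1.31  2.2 ]
(np.float64(0.3699790484063019), 1, np.float64(0.03748421103755084))
(array([ 0.16951976,  0.1318643 ,  0.41488187,  1.71833591, -0.05498706,
        1.30285236,  2.05486136]), np.float64(0.4110467918495351), 1, np.float64(0.03869501204507664))
(array([ 0.18276112,  0.20038989,  0.40923652,  1.82024725, -0.08733707,
        1.13856915,  2.08042664]), np.float64(0.5195733627063039), 1, np.float64(0.02056843690518817))
187.5 0.3976905512435118 1 0.044529017463095955 [ 0.02  0.55  0.55  1.35 -0.29  1.32 -0.86]
(np.float64(0.7787639427497737), 1, np.float64(0.03686233880231238))
(array([-0.05286264,  0.14171808,  0.66423749,  1.72833689, -0.09042682,
        1.30243344, -1.05196931]), np.float64(0.6417180773804476), 1, np.float64(0.03877823870847985))
(array([-0.02841297,  0.22005791,  0.65342751,  1.83004704, -0.14657419,
        1.13988107, -1.00763835]), np.float64(0.5899529567529149), 1, np.float64(0.02037076320921538))
t 37.5 at [ 0.4907 -0.1837  0.3216] dpos [ 0.1303 -0.1213 -0.1216] rot [ 55.74  46.19 101.88]
```

View pics/t15c.png

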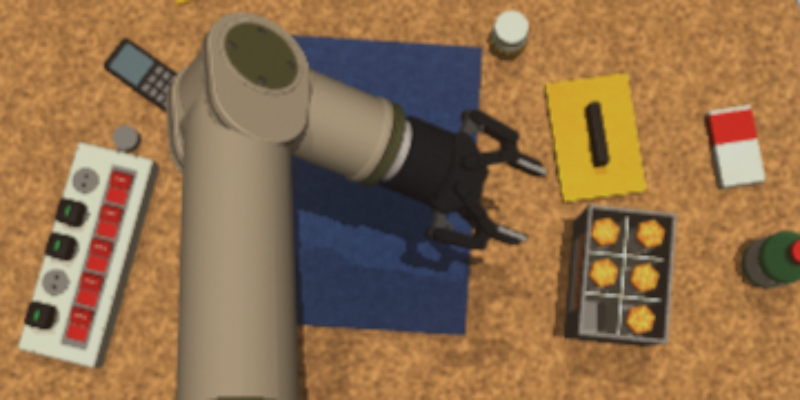

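All five tubes stand in the box, with cap tops at about 136 mm. The mat has no tubes left. Next is the lid.

```bash
python3 -c "
from h import *
delta([.621,-.305,.2],grasp(187.5,0))"
```

```text
t 37.5 at [ 0.4907 -0.1837  0.3216] dpos [ 0.1303 -0.1213 -0.1216] rot [ 41.47 -50.04 -58.43]
```

```bash
python3 -m handwheel '{"delta_pos":[[0.02,0,0],[0.04,-0.01,0],[0.06,-0.03,0],[0.08,-0.05,0],[0.1,-0.07,-0.02],[0.12,-0.09,-0.04],[0.13,-0.11,-0.06],[0.13,-0.121,-0.08],[0.13,-0.121,-0.1],[0.13,-0.121,-0.12],[0.13,-0.121,-0.12],[0.13,-0.121,-0.12]],"rot":[[41.5,-50,-58.4],[41.5,-50,-58.4],[41.5,-50,-58.4],[41.5,-50,-58.4],[41.5,-50,-58.4],[41.5,-50,-58.4],[41.5,-50,-58.4],[41.5,-50,-58.4],[41.5,-50,-58.4],[41.5,-50,-58.4],[41.5,-50,-58.4],[41.5,-50,-58.4]],"hand":[0.75,0.75,0.75,0.75,0.75,0.75,0.75,0.75,0.6,0.6,0.6,0.6]}'
python3 -c "
from h import *
log();p,W=cloud('wrist','w16');z=W[...,2]
m=(z>.040)&(z<.049);m=max(comps(m),key=lambda a:a.sum());r=rect(W[m][:,:2]);print('bar',m.sum(),r)
m=(z>.009)&(z<.02);m=max(comps(m),key=lambda a:a.sum());print('lid',m.sum(),rect(W[m][:,:2]))
delta(np.r_[r[0]/1000,.031],grasp(r[2]+180,0))"
```

```text
clock: 38.65
position: [0.6182, -0.3091, 0.2019]
ee_rot: [0.998, 0.065, -0.002, -0.002]
ft_force: [0.4, -0.5, 1.2]
grip_width: 0.598
bar 2025 (array([ 621.3, -301.9]), array([79.1, 15.5], dtype=float32), 7.6)
lid 21693 (array([ 620.6, -302.3]), array([157.8, 109.4], dtype=float32), 7.6)
t 38.7 at [ 0.6196 -0.3078  0.2023] dpos [ 0.0017  0.0059 -0.1713] rot [-0.21 -0.21  0.02]
```

View pics/w16.png

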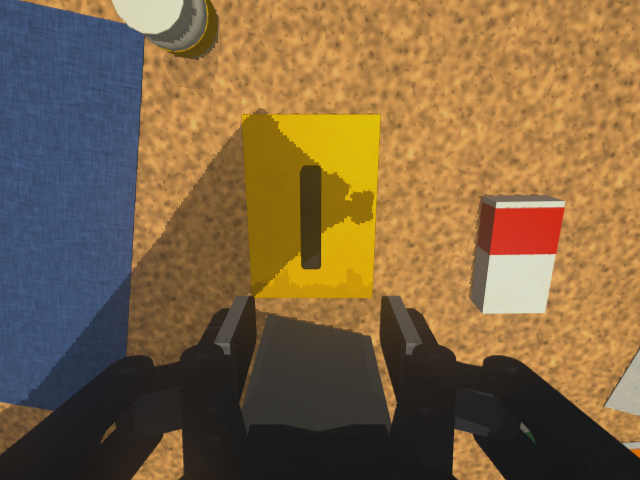

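The wrist view shows the lid flat with its bar at (311,217). Bar and flange fits agree at (621,-302) mm, yaw 7.6°. Descending to the bar.

```bash
python3 -m handwheel '{"delta_pos":[[0.0017,0.0059,-0.05],[0.0017,0.0059,-0.1],[0.0017,0.0059,-0.14],[0.0017,0.0059,-0.163],[0.0017,0.0059,-0.163],[0.0017,0.0059,-0.163],[0.0017,0.0059,-0.163],[0.0017,0.0059,-0.163],[0.0017,0.0059,-0.163],[0.0017,0.0059,-0.163],[0.0017,0.0059,-0.163]],"rot":[[0,0,0],[0,0,0],[0,0,0],[0,0,0],[0,0,0],[0,0,0],[0,0,0],[0,0,0],[0,0,0],[0,0,0],[0,0,0]],"hand":[0.6,0.6,0.6,0.6,0.6,0,0,0,0,0,0]}' 50
python3 -c "
from h import *
log();p,W=cloud('wrist','w17')
delta([.4325,-.3165,.26],grasp(180-6.4,0))"
```

```text
clock: 39.8
position: [0.6227, -0.3022, 0.0411]
ee_rot: [0.998, 0.065, 0.001, -0.002]
ft_force: [0.7, 1.1, 7.2]
grip_width: 0.172
t 39.9 at [ 0.6227 -0.3023  0.0411] dpos [-0.1902 -0.0142  0.2189] rot [ -0.22   0.1  -13.86]
```

View pics/w17.png

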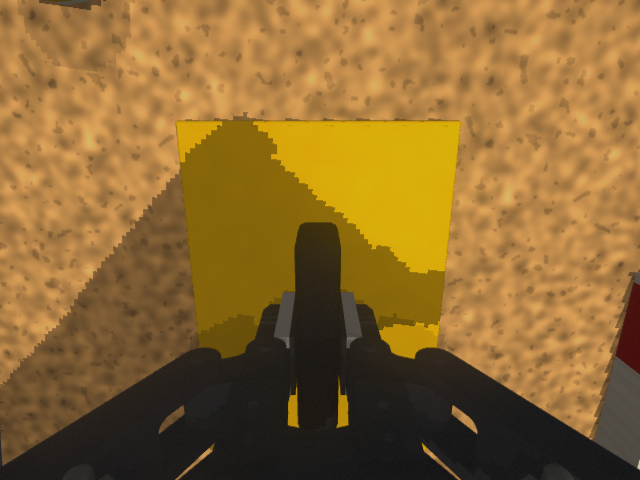

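```bash
python3 -m handwheel '{"delta_pos":[[0,0,0.04],[0,0,0.08],[0,0,0.12],[0,0,0.16],[0,0,0.2],[-0.03,-0.002,0.22],[-0.06,-0.005,0.22],[-0.09,-0.007,0.22],[-0.12,-0.01,0.22],[-0.15,-0.012,0.22],[-0.18,-0.014,0.22],[-0.19,-0.014,0.22]],"rot":[[0,0,0],[0,0,0],[0,0,0],[0,0,0],[0,0,0],[0,0,-3],[0,0,-6],[0,0,-9],[0,0,-12],[0,0,-13.8],[0,0,-13.8],[0,0,-13.8]],"hand":[0,0,0,0,0,0,0,0,0,0,0,0]}' 50
python3 -m handwheel '{"delta_pos":[[0,0,0],[0,0,0]],"rot":[[0,0,0],[0,0,0]],"hand":[0,0]}' 50
python3 -c "
from h import *
log();delta([.4325,-.3165,.26],grasp(180-6.4,0))
p,W=cloud('wrist','w18');z=W[...,2]
m=(z>.225)&(z<.238)&(p[...,0]>60)&(p[...,2]<60);m=max(comps(m),key=lambda a:a.sum())
pts=W[m];print('flange',m.sum(),rect(pts[:,:2]),np.linalg.lstsq(np.c_[pts[:,:2],np.ones(len(pts))],pts[:,2],rcond=None)[0])
p,W=cloud('top','t18');z=W[...,2]
m=(z>.222)&(z<.242)&(p[...,0]>90)&(p[...,2]<90);print('top flange',rect(W[m][:,:2]))
cv2.imwrite('pics/t18c.png',cv2.resize(p[200:350,330:530,::-1],(800,600)))
"
```

```text
clock: 41.05
position: [0.4281, -0.317, 0.2593]
ee_rot: [0.998, -0.057, -0.0, -0.003]
ft_force: [0.4, -0.1, -2.1]
grip_width: 0.173
clock: 41.25
position: [0.4321, -0.3154, 0.259]
ee_rot: [0.998, -0.055, -0.0, -0.003]
ft_force: [0.3, -0.1, -1.6]
grip_width: 0.173
t 41.2 at [ 0.4321 -0.3154  0.259 ] dpos [ 0.0004 -0.0011  0.001 ] rot [-0.33  0.   -0.08]
flange 50794 (array([ 456.4, -317.7]), array([109.6, 104.6], dtype=float32), 83.8) [-0.00042208  0.00408628  0.23367097]
top flange (array([ 455.7, -271.9]), array([153.3,  60.4], dtype=float32), -31.3)
```

View pics/w18.png

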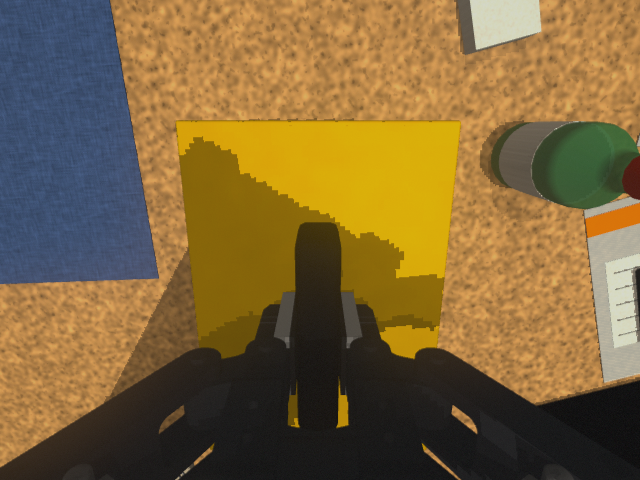

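View pics/t18c.png

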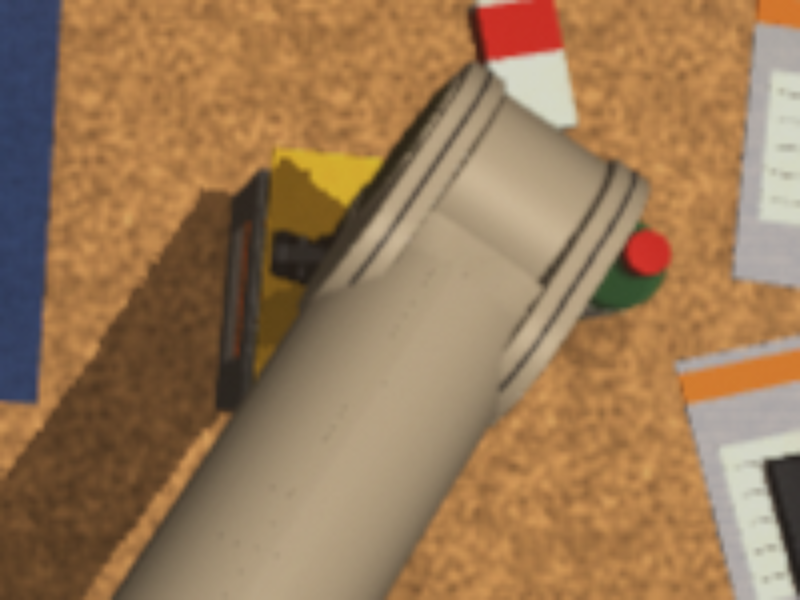

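```bash
python3 -m handwheel '{"delta_pos":[[0.0022,-0.002,-0.02],[0.0022,-0.002,-0.04],[0.0022,-0.002,-0.06],[0.0022,-0.002,-0.06],[0.0022,-0.002,-0.06]],"rot":[[0,0,0],[0,0,0],[0,0,0],[0,0,0],[0,0,0]],"hand":[0,0,0,0,0]}' 50
python3 -c "
from h import *
log();delta([.4343,-.3174,.197],grasp(180-6.4,0))
p,W=cloud('scene','s19')
cv2.imwrite('pics/s19c.png',cv2.resize(p[130:240,230:377,::-1],(800,600)))
z=W[...,2]
m=(abs(W[...,0]-.432)<.1)&(abs(W[...,1]+.315)<.08)&(z>.16)&(z<.18)&(p[...,0]>90)&(p[...,2]<50);m=max(comps(m),key=lambda a:a.sum());print('lid',rect(W[m][:,:2]))
p,W=cloud('wrist');z=W[...,2]
m=(z>.16)&(z<.178)&(p[...,0]>60)&(p[...,2]<60);m=max(comps(m),key=lambda a:a.sum())
print('flange',m.sum(),rect(W[m][:,:2]))
"
```

```text
clock: 41.85
position: [0.4338, -0.3178, 0.1987]
ee_rot: [0.998, -0.055, -0.001, -0.003]
ft_force: [-0.1, -0.0, -1.7]
grip_width: 0.174
t 41.9 at [ 0.4338 -0.3178  0.1987] dpos [ 0.0005  0.0004 -0.0017] rot [-0.3  -0.12 -0.05]
lid (array([ 464.3, -317.9]), array([113.6,  93.9], dtype=float32), 83.3)
flange 50789 (array([ 458.2, -320.3]), array([109.6, 105.1], dtype=float32), 83.6)
```

View pics/s19c.png

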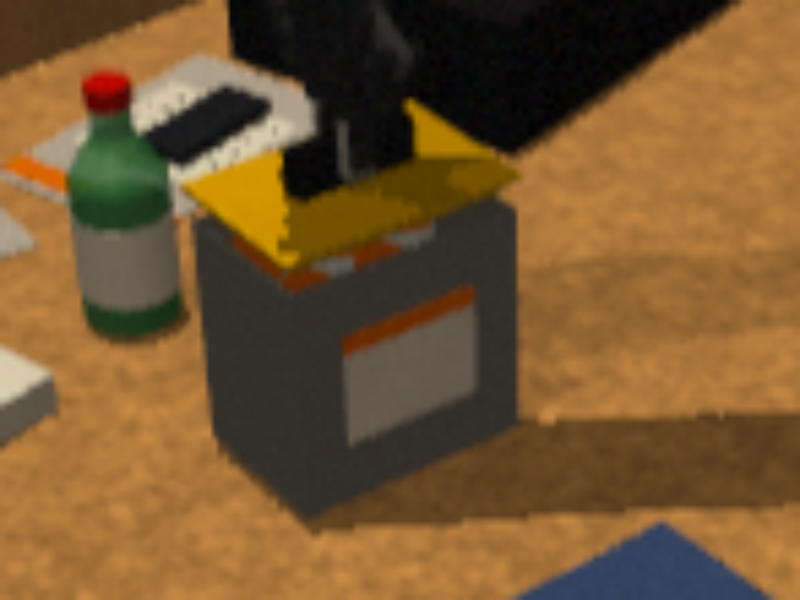

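```bash
python3 -m handwheel '{"delta_pos":[[0,0,-0.004],[0,0,-0.008],[0,0,-0.011],[0,0,-0.011]],"rot":[[0,0,0],[0,0,0],[0,0,0],[0,0,0]],"hand":[0,0,0,0]}' 50
python3 -m handwheel '{"delta_pos":[[0,0,-0.003],[0,0,-0.006],[0,0,-0.007],[0,0,-0.007]],"rot":[[0,0,0],[0,0,0],[0,0,0],[0,0,0]],"hand":[0,0,0,0]}' 50
```

```text
clock: 42.35
position: [0.4331, -0.3176, 0.187]
ee_rot: [0.998, -0.056, -0.001, -0.003]
ft_force: [-1.0, -0.4, -2.5]
grip_width: 0.173
clock: 42.75
position: [0.4333, -0.3179, 0.181]
ee_rot: [0.998, -0.056, -0.001, -0.003]
ft_force: [-3.4, 3.1, 4.9]
grip_width: 0.175
```

Height is 0.181, the seated height, with a light contact force. Releasing.

```bash
python3 -m handwheel '{"delta_pos":[[0,0,0],[0,0,0],[0,0,0],[0,0,0],[0,0,0.03],[0,0,0.08],[0,0,0.13],[0,0,0.15],[0,0,0.15]],"rot":[[0,0,0],[0,0,0],[0,0,0],[0,0,0],[0,0,0],[0,0,0],[0,0,0],[0,0,0],[0,0,0]],"hand":[0.5,0.5,0.5,0.5,0.5,0.5,0.5,0.5,0.5]}' 50
cat >> h.py <<'E'
def lidcheck():
    p,W=cloud('wrist','wl');z=W[...,2]
    m=(abs(W[...,0]-.432)<.1)&(abs(W[...,1]+.315)<.09)&(z>.147)&(z<.164)&(p[...,0]>60)&(p[...,2]<70);m=max(comps(m),key=lambda a:a.sum())
    q=W[m];c=np.linalg.lstsq(np.c_[q[:,:2]-q[:,:2].mean(0),np.ones(len(q))],q[:,2],rcond=None)[0]
    print('flange',m.sum(),rect(q[:,:2]),"plane",np.round(c,4))
E
python3 -c "
from h import *
log();lidcheck()
p,W=cloud('scene','s20')
cv2.imwrite('pics/s20c.png',cv2.resize(p[130:240,230:377,::-1],(800,600)))
z=W[...,2]
m=(abs(W[...,0]-.432)<.1)&(abs(W[...,1]+.315)<.08)&(z>.147)&(z<.165)&(p[...,0]>90)&(p[...,2]<50);m=max(comps(m),key=lambda a:a.sum());q=W[m]
print('lid',rect(W[m][:,:2]),np.linalg.lstsq(np.c_[q[:,:2]-q[:,:2].mean(0),np.ones(len(q))],q[:,2],rcond=None)[0])
"
```

```text
clock: 43.65
position: [0.4342, -0.3187, 0.3338]
ee_rot: [0.998, -0.056, 0.002, -0.002]
ft_force: [0.2, 0.1, -0.2]
grip_width: 0.502
flange 21982 (array([ 431.5, -317.2]), array([157.7, 109.2], dtype=float32), -6.3) plane [ 0.0004 -0.0004  0.1542]
lid (array([ 430.8, -314.5]), array([162.4, 115.1], dtype=float32), -7.3) [-0.00057658  0.00197574  0.15505276]
```

View pics/s20c.png

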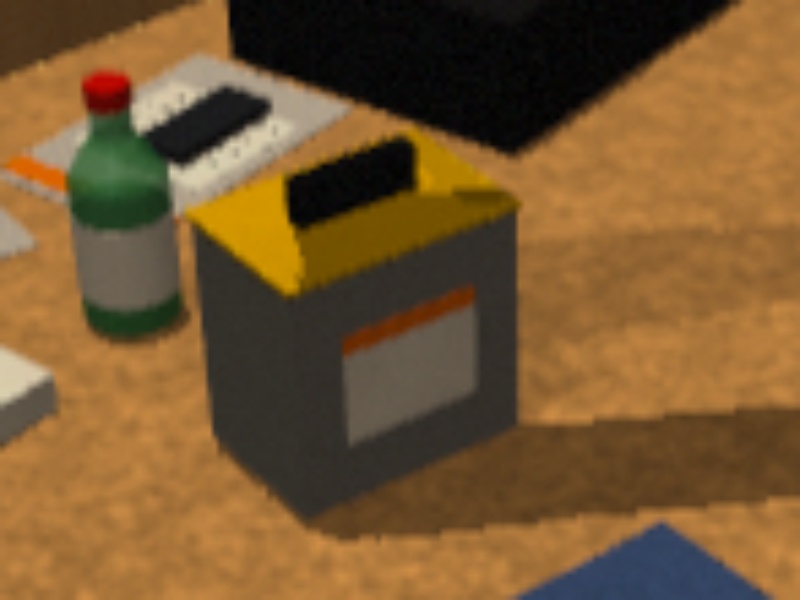

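View pics/wl.png

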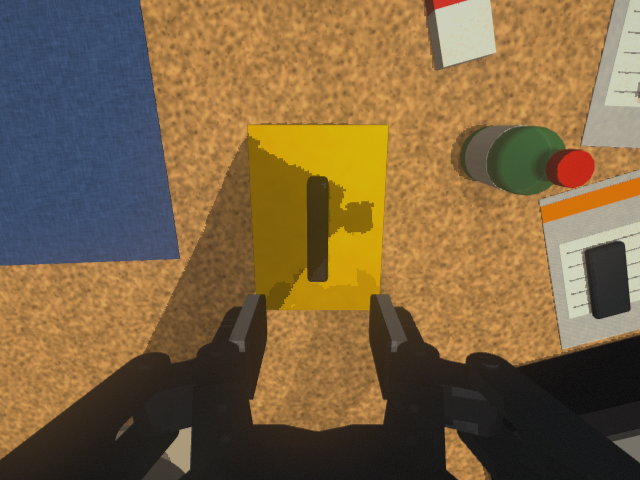

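The lid is seated: flange top at 154 mm, level within 0.001 rad, centred within about 1 mm. Next I plan the drag along the strip.

```bash
cat >> h.py <<'E'
def strip(c,yaw,x,y=-.018):
    t=np.radians(yaw);return np.array(c)+np.array([[np.cos(t),-np.sin(t)],[np.sin(t),np.cos(t)]])@np.array([x,y])
E
python3 -c "
from plan import *
q0=np.array(manip.get_obs()['joint_pos']);print(np.round(q0,2))
C=(.4704,.3435);Y=-14.2
a=strip(C,Y,-.122);b=strip(C,Y,.122);print(a,b)
mid=np.r_[strip(C,Y,0),.26]
for yaw in (-104.2,75.8,-194.2):
    rot=grasp(yaw,0)
    q,m,s,mj=path(q0,np.r_[.45,0,.33],rot,20);print(yaw,m,s,np.round(q,2))
    q,m,s,mj=path(q,mid,rot,20);print(yaw,m,s,mj)
    q,m,s,mj=path(q,np.r_[a,.2],rot,12);print(m,s,np.round(q,2))
    q,m,s,mj=path(q,np.r_[a,.066],rot,12);print(m,s,np.round(q,2))
    q,m,s,mj=path(q,np.r_[b,.066],rot,20);print(m,s,np.round(q,2))
    delta(np.r_[.45,0,.33],rot)
"
```

```text
[-0.07  0.11  0.68  1.59 -0.07  1.47 -1.07]
[0.34771213 0.35597748] [0.5842568  0.29612248]
-104.2 0.3828110406024658 1 [-0.44 -0.11  0.31  1.78  0.04  1.47 -0.38]
-104.2 0.392522802457 1 0.03255829162063645
0.5631218596439922 1 [-0.85  0.09 -0.04  1.86  0.    1.19 -1.14]
0.4336998929359195 1 [-0.85  0.25 -0.04  1.99  0.01  0.91 -1.15]
0.4488117053495979 1 [-0.58  0.55  0.05  1.57 -0.03  1.03 -0.76]
t 43.8 at [ 0.4333 -0.3178  0.3302] dpos [ 1.670e-02  3.178e-01 -2.000e-04] rot [-0.22 -0.29 82.17]
75.8 -1 0.85 [ 1.83 -0.5  -1.34  1.71 -0.49  1.56 -2.6 ]
75.8 -1 0.05 0.025285460870462906
-1 0.08333333333333333 [ 1.72 -0.5  -1.31  1.77 -0.55  1.55 -2.6 ]
-1 0.08333333333333333 [ 1.66 -0.5  -1.3   1.82 -0.58  1.51 -2.6 ]
-1 0.05 [ 1.68 -0.5  -1.34  1.83 -0.6   1.49 -2.6 ]
t 43.8 at [ 0.4333 -0.3178  0.3302] dpos [ 1.670e-02  3.178e-01 -2.000e-04] rot [ -0.3    0.23 -97.83]
-194.2 0.3857829041096478 1 [-0.39 -0.11  0.27  1.78  0.03  1.47 -1.95]
-194.2 0.09100827932860511 1 0.03285814012984156
4.440892098500626e-16 1 [-1.86  0.11  1.04  1.9  -0.1   1.19 -2.6 ]
0.01623764592461363 1 [-1.69  0.36  0.92  2.03 -0.36  0.93 -2.4 ]
0.23425015602225407 1 [-1.11  0.69  0.8   1.6  -0.54  1.09 -1.98]
t 43.8 at [ 0.4333 -0.3178  0.3302] dpos [ 1.670e-02  3.178e-01 -2.000e-04] rot [-0.33 -0.04 -7.83]
```

```bash
python3 -m handwheel '{"delta_pos":[[0.001,0.05,0],[0.002,0.1,0],[0.004,0.15,0],[0.006,0.2,0],[0.008,0.25,0],[0.01,0.3,0],[0.015,0.35,0],[0.02,0.4,0],[0.025,0.45,0],[0.03,0.5,0],[0.033,0.54,0],[0.033,0.54,0]],"rot":[[0,0,8],[0,0,16],[0,0,24],[0,0,32],[0,0,40],[0,0,48],[0,0,56],[0,0,64],[0,0,72],[0,0,80],[0,0,82],[0,0,82]],"hand":[0,0,0,0,0,0,0,0,0,0,0,0]}' 50
python3 -m handwheel '{"delta_pos":[[0,0,0],[0,0,0]],"rot":[[0,0,0],[0,0,0]],"hand":[0,0]}' 50
python3 -c "
from h import *
log();p,W=cloud('wrist','w21');z=W[...,2]
inr=(abs(W[...,0]-.47)<.18)&(abs(W[...,1]-.345)<.12)
m=inr&(z>.041)&(z<.048)&(p.min(2)>80)
m=max(comps(m),key=lambda a:a.sum());print('face',m.sum(),rect(W[m][:,:2]),np.median(z[m]))
m=inr&(z>.030)&(z<.09);m=max(comps(m),key=lambda a:a.sum());r=rect(W[m][:,:2]);print('all',m.sum(),r)
red=inr&(z>.04)&(p[...,0]>1.8*p[...,1])&(p[...,0]>60)
k=np.argwhere(red);P=W[red]
C=(.4704,.3435);t=np.radians(-14.2);Rm=np.array([[np.cos(t),-np.sin(t)],[np.sin(t),np.cos(t)]])
L=(P[:,:2]-C)@Rm
print('red',L.min(0),L.max(0),np.median(L,0),rect(P[:,:2]))
for x in range(-110,111,5):
    s=abs(L[:,0]*1000-x)<2.5
    if s.sum()>5: print(x,s.sum(),round(float(np.median(P[s,2])*1000),1),end=' | ')
delta([0,0,0])
"
```

```text
clock: 44.95
position: [0.4643, 0.2282, 0.3277]
ee_rot: [0.787, 0.617, -0.004, -0.003]
ft_force: [-0.8, -0.9, 0.2]
grip_width: 0.002
clock: 45.15
position: [0.4663, 0.2209, 0.3295]
ee_rot: [0.791, 0.612, -0.003, -0.001]
ft_force: [-0.4, -0.6, 0.1]
grip_width: 0.002
face 19767 (array([470. , 344.7]), array([269.1,  99.7], dtype=float32), -14.1) 0.044291011397007196
all 28856 (array([470. , 344.9]), array([270.3, 100.3], dtype=float32), -14.1)
red [-0.10710398 -0.02973119] [ 0.10879463 -0.0040611 ] [ 0.00116553 -0.01688072] (array([467.1, 326.9]), array([215.9,  25.4], dtype=float32), -14.0)
-105 108 44.6 | -100 129 44.8 | -95 129 44.6 | -90 86 44.6 | -85 113 46.9 | -80 101 49.1 | -75 103 52.1 | -70 185 49.6 | -65 22 44.8 | -60 123 44.7 | -55 127 44.7 | -50 132 44.8 | -45 89 45.1 | -40 121 47.3 | -35 99 49.9 | -30 129 52.5 | -25 143 48.8 | -20 29 44.7 | -15 128 44.7 | -10 129 44.5 | -5 129 44.9 | 0 79 45.5 | 5 136 47.8 | 10 103 50.4 | 15 132 52.5 | 20 77 47.8 | 25 52 44.8 | 30 130 44.8 | 35 129 44.7 | 40 125 44.6 | 45 102 46.1 | 50 135 48.3 | 55 107 51.1 | 60 133 52.4 | 65 51 46.6 | 70 92 44.9 | 75 123 44.8 | 80 127 44.9 | 85 106 44.6 | 90 125 46.4 | 95 150 48.9 | 100 112 52.0 | 105 106 52.2 | 110 20 45.9 | t 45.2 at [0.4664 0.2208 0.3299] dpos [-0.4664 -0.2208 -0.3299]
```

View pics/w21.png

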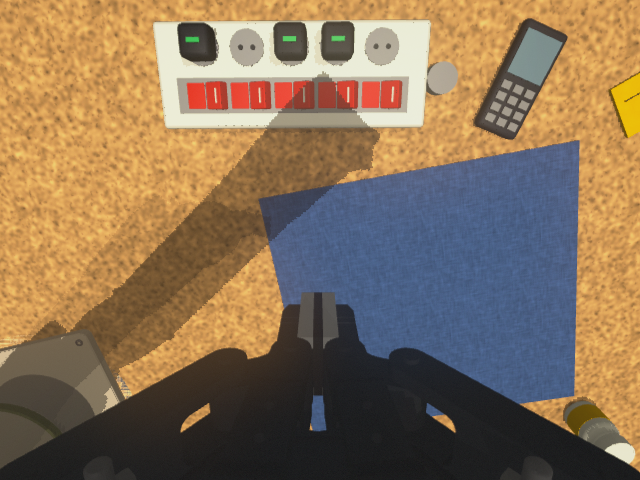

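The picture shows the strip at (293,75) and the red rockers at row 95, with their +x halves raised. So the drag runs from the robot-near end to the far end. I move above row_start.

```bash
python3 -c "
from h import *
C=(.470,.3445)
a=strip(C,-14.1,-.122);b=strip(C,-14.1,.124);print(a,b,b-a)
delta(np.r_[a,.13],grasp(-104.1,0))"
```

```text
[0.34729054 0.35676334] [0.58587906 0.29683404] [ 0.23858852 -0.05992929]
t 45.2 at [0.4664 0.2208 0.3299] dpos [-0.1191  0.136  -0.1999] rot [ 0.07 -0.38  0.4 ]
```

```bash
python3 -m handwheel '{"delta_pos":[[-0.03,0.035,0],[-0.06,0.07,-0.02],[-0.09,0.105,-0.06],[-0.119,0.136,-0.1],[-0.119,0.136,-0.15],[-0.119,0.136,-0.2],[-0.119,0.136,-0.2],[-0.119,0.136,-0.2]],"rot":[[0,-0.4,0.4],[0,-0.4,0.4],[0,-0.4,0.4],[0,-0.4,0.4],[0,-0.4,0.4],[0,-0.4,0.4],[0,-0.4,0.4],[0,-0.4,0.4]],"hand":[0,0,0,0,0,0,0,0]}' 50
python3 -c "
from h import *
C=(.470,.3445)
log();a=strip(C,-14.1,-.122);delta(np.r_[a,.07],grasp(-104.1,0));cloud('wrist','w22')"
```

```text
clock: 46.0
position: [0.3466, 0.356, 0.1281]
ee_rot: [0.788, 0.615, -0.002, 0.001]
ft_force: [-0.3, -0.1, 0.7]
grip_width: 0.001
t 46.0 at [0.3466 0.356  0.1281] dpos [ 0.0007  0.0008 -0.0581] rot [ 0.25 -0.1  -0.04]
```

View pics/w22.png

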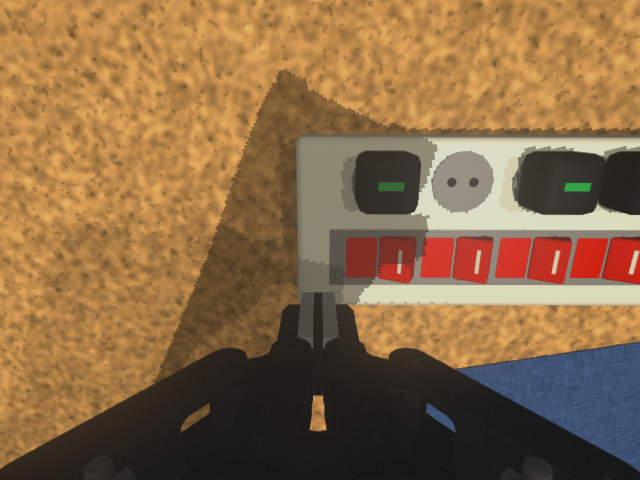

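```bash
python3 -m handwheel '{"delta_pos":[[0,0.001,-0.03],[0,0.001,-0.05],[0,0.001,-0.058],[0,0.001,-0.058]],"rot":[[0,0,0],[0,0,0],[0,0,0],[0,0,0]],"hand":[0,0,0,0]}' 50
python3 -m handwheel '{"delta_pos":[[0,0,-0.003],[0,0,-0.003]],"rot":[[0,0,0],[0,0,0]],"hand":[0,0]}' 50
python3 -m handwheel '{"delta_pos":[[0,0,-0.002],[0,0,-0.002]],"rot":[[0,0,0],[0,0,0]],"hand":[0,0]}' 50
```

```text
clock: 46.45
position: [0.3478, 0.359, 0.0731]
ee_rot: [0.788, 0.615, 0.001, 0.001]
ft_force: [0.2, -0.4, 0.9]
grip_width: 0.003
clock: 46.65
position: [0.3479, 0.3596, 0.0705]
ee_rot: [0.788, 0.616, 0.001, 0.0]
ft_force: [0.1, -0.8, -0.6]
grip_width: 0.001
clock: 46.85
position: [0.3474, 0.3593, 0.0678]
ee_rot: [0.788, 0.616, 0.001, 0.001]
ft_force: [0.6, -0.1, -0.1]
grip_width: 0.006
```

```bash
python3 -m handwheel '{"delta_pos":[[0,-0.0025,-0.0015],[0,-0.0025,-0.0015]],"rot":[[0,0,0],[0,0,0]],"hand":[0,0]}' 50
python3 -m handwheel '{"delta_pos":[[0,0,-0.0015],[0,0,-0.0015]],"rot":[[0,0,0],[0,0,0]],"hand":[0,0]}' 50
python3 -m handwheel '{"delta_pos":[[0,0,-0.0015],[0,0,-0.0015]],"rot":[[0,0,0],[0,0,0]],"hand":[0,0]}' 50
```

```text
clock: 47.05
position: [0.3473, 0.3562, 0.0658]
ee_rot: [0.788, 0.616, 0.0, 0.001]
ft_force: [0.3, -0.6, -0.5]
grip_width: 0.001
clock: 47.25
position: [0.3472, 0.3566, 0.0643]
ee_rot: [0.788, 0.616, 0.0, 0.001]
ft_force: [0.7, 0.4, 1.0]
grip_width: -0.003
clock: 47.45
position: [0.3474, 0.3568, 0.0638]
ee_rot: [0.788, 0.616, 0.0, 0.001]
ft_force: [-3.8, -4.4, 11.3]
grip_width: 0.003
```

```bash
python3 -m handwheel '{"delta_pos":[[0,0,0.0025],[0.01,-0.0025,0.0025],[0.02,-0.005,0.0025],[0.03,-0.0075,0.0025],[0.04,-0.01,0.0025],[0.05,-0.0125,0.0025],[0.06,-0.015,0.0025],[0.07,-0.0175,0.0025],[0.08,-0.02,0.0025],[0.09,-0.0225,0.0025],[0.1,-0.025,0.0025],[0.1,-0.025,0.0025]],"rot":[[0,0,0],[0,0,0],[0,0,0],[0,0,0],[0,0,0],[0,0,0],[0,0,0],[0,0,0],[0,0,0],[0,0,0],[0,0,0],[0,0,0]],"hand":[0,0,0,0,0,0,0,0,0,0,0,0]}' 50
python3 -c "
from h import *
C=(.470,.3445)
log();delta(np.r_[strip(C,-14.1,.124),.0655],grasp(-104.1,0));cloud('wrist','w23')"
```

```text
clock: 48.65
position: [0.4491, 0.3306, 0.0654]
ee_rot: [0.789, 0.615, 0.001, 0.001]
ft_force: [0.7, -0.3, 1.1]
grip_width: -0.003
t 48.6 at [0.4491 0.3306 0.0654] dpos [ 1.368e-01 -3.380e-02  1.000e-04] rot [ 0.05  0.12 -0.  ]
```

View pics/w23.png

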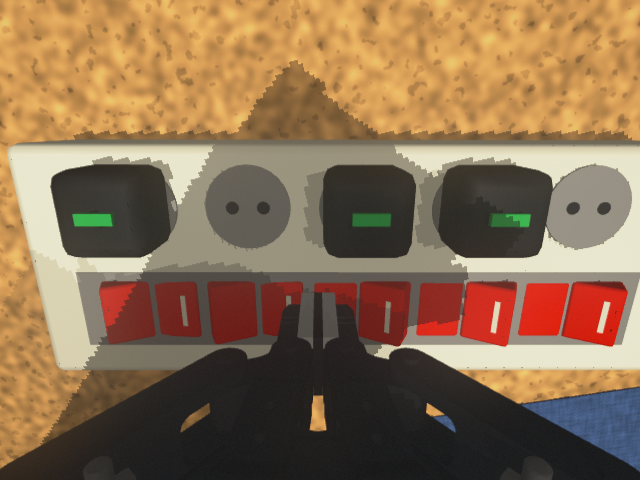

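The first two rockers, at (152,310) and (255,310), now have their near halves up, so they are off. The finger stands on rocker 3. Continuing the same drag.

```bash
python3 -m handwheel '{"delta_pos":[[0.012,-0.003,0],[0.024,-0.006,0],[0.036,-0.009,0],[0.048,-0.012,0],[0.06,-0.015,0],[0.072,-0.018,0],[0.084,-0.021,0],[0.096,-0.024,0],[0.108,-0.027,0],[0.12,-0.03,0],[0.132,-0.033,0],[0.137,-0.034,0]],"rot":[[0,0,0],[0,0,0],[0,0,0],[0,0,0],[0,0,0],[0,0,0],[0,0,0],[0,0,0],[0,0,0],[0,0,0],[0,0,0],[0,0,0]],"hand":[0,0,0,0,0,0,0,0,0,0,0,0]}' 50
python3 -m handwheel '{"delta_pos":[[0,0,0],[0,0,0]],"rot":[[0,0,0],[0,0,0]],"hand":[0,0]}' 50
cat >> h.py <<'E'
def rockers(cam,name=None):
    p,W=cloud(cam,name);z=W[...,2];C=(.470,.3445)
    inr=(abs(W[...,0]-.47)<.18)&(abs(W[...,1]-.345)<.12)&(z>.04)&(p[...,0]>1.8*p[...,1])&(p[...,0]>60)
    t=np.radians(-14.1);Rm=np.array([[np.cos(t),-np.sin(t)],[np.sin(t),np.cos(t)]]);P=W[inr];L=(P[:,:2]-C)@Rm*1000
    for i,x in enumerate((-88,-44,0,44,88)):
        print("sw",i+1,[(int(s.sum()),round(float(np.median(P[s,2])*1000),1)) if s.sum() else None for s in (abs(L[:,0]-x+13)<4,abs(L[:,0]-x-13)<4)])
E
python3 -c "
from h import *
log();C=(.470,.3445);delta(np.r_[strip(C,-14.1,.124),.0655],grasp(-104.1,0));rockers('wrist','w24');rockers('top');rockers('scene','s24')"
```

```text
clock: 49.9
position: [0.586, 0.2964, 0.0653]
ee_rot: [0.788, 0.615, 0.0, 0.001]
ft_force: [0.5, -0.9, 0.5]
grip_width: -0.002
clock: 50.1
position: [0.584, 0.2978, 0.0652]
ee_rot: [0.788, 0.616, 0.0, 0.0]
ft_force: [0.4, 0.4, 0.1]
grip_width: 0.002
t 50.1 at [0.584  0.2978 0.0652] dpos [ 0.0019 -0.0009  0.0003] rot [ 0.04  0.04 -0.13]
sw 1 [None, None]
sw 2 [None, None]
sw 3 [(99, 49.0), (802, 45.3)]
sw 4 [(1167, 50.3), (837, 45.2)]
sw 5 [(1162, 50.3), (848, 45.2)]
sw 1 [(2, 50.3), None]
sw 2 [None, None]
sw 3 [None, None]
sw 4 [None, None]
sw 5 [None, (4, 44.6)]
sw 1 [(32, 50.6), (24, 45.5)]
sw 2 [(30, 51.2), (27, 45.5)]
sw 3 [(32, 51.2), (27, 45.9)]
sw 4 [(38, 50.6), (28, 45.5)]
sw 5 [(36, 50.5), (12, 46.7)]
```

View pics/w24.png

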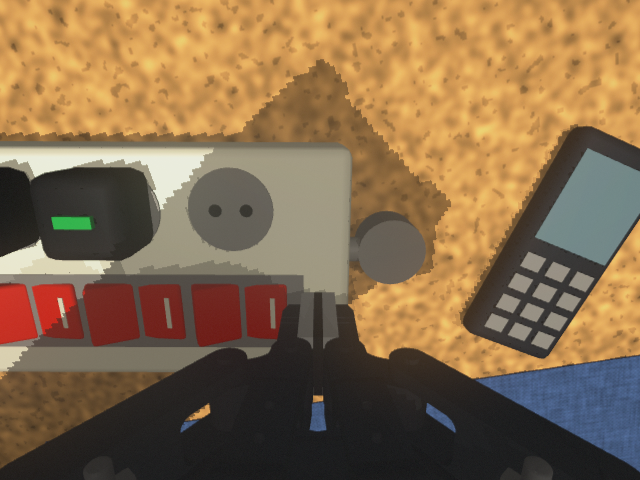

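All five rockers read off: -x halves at about 50.5 mm, +x halves at about 45.3 mm. Lifting away, then checking the lid and everything else.

```bash
python3 -m handwheel '{"delta_pos":[[0,0,0.03],[0,0,0.08],[0,0,0.13],[0,0,0.18],[0,-0.05,0.2],[-0.04,-0.1,0.2],[-0.08,-0.13,0.2],[-0.08,-0.13,0.2],[-0.08,-0.13,0.2]],"rot":[[0,0,0],[0,0,0],[0,0,0],[0,0,0],[0,0,0],[0,0,0],[0,0,0],[0,0,0],[0,0,0]],"hand":[0,0,0,0,0,0,0,0,0]}' 50
python3 -c "
from h import *
rockers('wrist');rockers('scene','s25')
p,W=cloud('scene');z=W[...,2]
m=(abs(W[...,0]-.432)<.1)&(abs(W[...,1]+.315)<.08)&(z>.147)&(z<.165)&(p[...,0]>90)&(p[...,2]<50);m=max(comps(m),key=lambda a:a.sum());q=W[m]
print('lid',rect(W[m][:,:2]),np.linalg.lstsq(np.c_[q[:,:2]-q[:,:2].mean(0),np.ones(len(q))],q[:,2],rcond=None)[0])
p,W=cloud('top','t25');z=W[...,2]
m=(abs(W[...,0]-.432)<.1)&(abs(W[...,1]+.315)<.08)&(z>.147)&(z<.165);m=max(comps(m),key=lambda a:a.sum());print('lid top',rect(W[m][:,:2]))
print(manip.get_obs()['clock'],manip.get_obs()['ft_force'])
"
```

```text
clock: 51.15
position: [0.503, 0.166, 0.2664]
ee_rot: [0.788, 0.615, 0.001, 0.001]
ft_force: [0.4, 0.5, 1.2]
grip_width: 0.002
sw 1 [(362, 50.3), (267, 45.0)]
sw 2 [(363, 50.3), (274, 45.1)]
sw 3 [(363, 50.3), (280, 45.2)]
sw 4 [(360, 50.3), (285, 45.3)]
sw 5 [(352, 50.4), (281, 45.0)]
sw 1 [(30, 50.8), (25, 45.7)]
sw 2 [(36, 49.8), (21, 46.4)]
sw 3 [(36, 50.6), (27, 46.1)]
sw 4 [(36, 50.5), (28, 46.2)]
sw 5 [(34, 50.5), (29, 46.0)]
lid (array([ 432.1, -313.5]), array([160. , 112.8], dtype=float32), -7.1) [0.00025225 0.00407545 0.15501537]
lid top (array([ 432. , -319.2]), array([158.5, 110.1], dtype=float32), -6.4)
51.35 [-0.44419481 -0.44892163 -0.01064966]
```

View pics/s25.png

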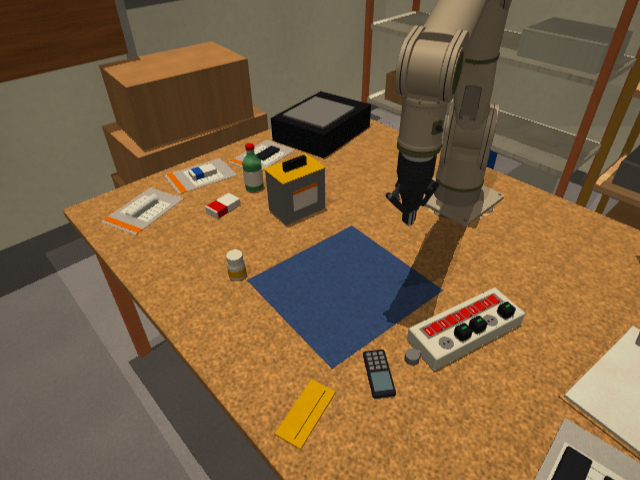

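View pics/t25.png

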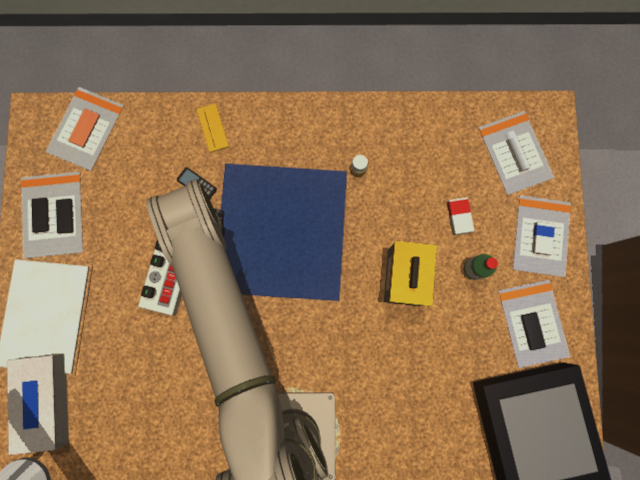

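The mat is empty, the lid is seated at (413,273) in the top view, and all rockers are off. The bottle, jar, phone and carton are where they were, and the arm is clear of everything. Handing in.

```bash
python3 -c "
from workcell import manip
print(manip.hand_in())"
```

```text
the job is handed in; nothing more can be done
None
```

I handed the job in at about 51 s. All five tubes are in the box, the lid is on, and all five rockers were switched off in one drag. The hand-in gives no verdict, so the results below are from my own last checks.

- **Tubes:** There were five. Each stands end-down in its own cell, with cap tops measured at 136 mm before the lid went on. The sixth cell is empty and so is the mat.
- **Lid:** The flange top read 154–155 mm. It was level within about 0.001 rad by the wrist camera just after release (0.004 rad by the scene camera at the end). It sat about 1 mm off centre by the wrist camera. The top and scene cameras still disagree by about 6 mm sideways on its position. They disagreed by a similar amount, in the same direction, on the box itself, so I take this as camera calibration rather than the lid being off centre.
- **Rockers:** After I lifted away, every rocker's near half stood at about 50.3 mm and its far half lay at about 45 mm, so all five are off. The fingertip stayed about 1.5 mm above the strip for the whole row.
- **Bystanders:** The bottle, pill jar, phone and carton look unmoved in the final pictures, and the robot touches nothing.

Three things went wrong on the way and were mended:
- **First tube:** My first approach direction at the box ran the arm into joint limits. I lifted out and came in from the other side.
- **Second tube:** I first gripped it too high, so I opened and gripped again lower.
- **Fingertip contact:** When the fingers closed on the tubes and on the lid bar, the force sensor read 4 to 7 N upward, well under the limits.

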